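# Put the nuts and fastener jars away on the shed bench

## Task

Put the hardware away: scoop all the loose nuts out of the grey tray with the hand scoop and tip them into the white tub (do not pick nuts out of the tray by hand, though a nut spilled outside it may be picked up), then leave the scoop lying in the empty tray. Stand every fastener jar upright on the low plywood shelf in one straight row along the middle of the board, side by side with gaps of less than 30 mm, and leave the tin and the tools on the bench where they are.

Things in the scene. Friction and masses are not known exactly. Their poses are not given: they have to be found in the camera images.
- tray: long grey sheet-metal parts tray, fixed to the bench: 300 mm (its x, away from the robot) by 116 mm (its y) by 45 mm high outside, sheet 3 mm; origin at the centre of its underside, z up. Inside 110 mm wide; flat floor from x = -147 to +105 mm, then the far end slopes up at 45 degrees to the rim, so that parts can be scooped out; near end and sides upright. The near third is empty.
- tub: open white storage tub, fixed to the bench: outside 150 mm (its x) by 140 mm (its y) by 65 mm high, walls and floor 4 mm; origin at the centre of its underside, z up.
- scoop_grip (a point): middle of the hand scoop's wooden handle, where to grip it. Handle: 24 mm wide and thick, from 30 mm in front of this point to 78 mm behind it, sloping up 0.10 rad towards its free end. Axes: x along the scoop from handle to lip, z up, square to the pan's floor. This point lies 125.5 mm behind the lip (-x) and 60 mm above the pan's underside. Scoop: rigid, 0.26 kg, starts flat on the bench.
- scoop_lip (a point): middle of the front lip edge of the scoop's flat aluminium pan, on its underside; axes as scoop_grip. Pan: 85 mm long, 92 mm wide, floor 2 mm thick, thinned to 1 mm at the lip, open in front; back wall 39 mm high (the neck to the handle 60 mm), side walls 35 mm high at the back, 19 mm further forward, none along the front 25 mm.
- shelf_mid (a point): centre of the top face of the low plywood bench shelf, a fixed board 130 mm deep (its x, pointing away from the robot) and 330 mm wide (its y), its top face 60 mm above the bench, with a plywood cheek 15 mm thick at each end standing 25 mm above the board; open above, in front and behind; z up.
- nut1: one of 4 to 6 identical plain steel M22 hex nuts (34 mm across the flats, 39 mm across the corners, 18 mm thick, edges bevelled, 80 g), lightly oiled so they slide easily; origin at its centre, z along its bore. They start lying flat side by side in the tray, in two lines along it. Absent ones read None.
- nut2: another nut, as nut1
- nut3: another nut, as nut1
- nut4: another nut, as nut1
- nut5: another nut, as nut1
- nut6: another nut, as nut1
- jar1: one of 3 to 4 identical closed jars of small fasteners: upright cylinder 62 mm across and 68 mm tall with a black lid (the top 16 mm, as wide as the jar), about 0.3 kg; origin on its axis half-way up, z up through the lid. Starts standing on the bench. Absent ones read None.
- jar2: another jar, as jar1
- jar3: another jar, as jar1
- jar4: another jar, as jar1
- tin: bystander: low closed tin, 67 mm across, 64 mm tall, without a black lid, standing among the jars; not to be shelved; origin at the centre of its underside
- tape_measure: bystander: tape measure, 72 by 36 by 66 mm; origin at the centre of its underside
- masking_tape: bystander: roll of masking tape lying flat, 100 mm across, 36 mm high; origin at the centre of its underside
- tube_offcut: bystander: offcut of square steel tube, 150 mm long (its x), 40 mm square; origin at the centre of its underside
- screwdriver: bystander: screwdriver lying along the far side; origin on the bench beneath it
Things that resemble listed ones, but are neither listed nor needed, are in the scene too. What is shaped like the jar4 but purple is not meant.

How it is judged:
By the outcome, as a careful person would: the job done as asked, in the order asked, and still so for the second after the job is handed in, with the robot touching nothing.
Of nut1, nut2, nut3, nut4, nut5, nut6 only 4 to 6 are there at a start; the rules pass over those that are not, and their reading is None.
Of jar1, jar2, jar3, jar4 only 3 to 4 are there at a start; the rules pass over those that are not, and their reading is None.
At some moment in a run one of jar1, jar2, jar3, jar4 may be knocked a few centimetres aside while the robot is not near it.
It also fails if it takes over 210 s, if anything falls off the work surface, if the arm or the gripper's body presses on something with over 40 N, if the wrist force passes 120 N, or if a joint passes its speed limit or range.

## Robot

A 6-joint arm with a two-finger parallel gripper is mounted at the origin on the work surface. World frame = base frame: x ahead of the robot, y to its left, z up, the work surface at z = 0. Lengths are in m, angles in rad, forces in N, time in s.
With the tool pointing down it reaches from about 0.25 to 0.725 m from the base axis. Payload 4 kg.
Tool frame: the origin (TCP) lies between the finger pads; the fingertips stand 17 mm ahead of it and the grasp point (between the pads) lies 2 mm behind it; z points along the fingers, y is the direction in which the jaws open and shut (so a half turn about z gives the same grasp; the last joint's range is limited). The gripper opens to 85 mm and grips with 20 to 120 N. Pads are 22 mm wide; open, the fingers measure 114 mm over their backs; the gripper's body (76 mm by 85 mm) begins 54 mm behind the grasp point. The pads swing forward as they close: fully open they stand 13 mm farther back than shut.
Start: joints at [-1.207, 0.241, 0.005, 1.335, 0, 1.571], TCP at [0.178, -0.467, 0.248] pointing down, gripper open.
Joint ranges: [-2.72, 2.72], [-1.05, 1.87], [-1.09, 1.28], [-1.99, 2.15], [-1.42, 1.44], [-3.14, 3.14]. Speed limits (rad/s): [2.79, 2.79, 3.14, 3.14, 3.14, 3.14].

## Interface

Orientations are given as a unit quaternion [x, y, z, w].
In Python, from workcell import readout, viewer, order gives the robot as it stands. The module is installed in compiled form; this text tells all that it offers.
- The arm moves only by the shell command python3 -m crank 'ROWS'. ROWS is text: rows parted by semicolons, each of 7 numbers parted by spaces: the shift along the tool's x, y, z in m, then the turn, a rotation vector about the tool's x, y, z in rad, then the gripper's target within -1 to 1 (shut at 1, half-way at 0, fully open at -1). A call has 1 to 20 rows; each row shifts and turns the pose as measured when the row begins, along the tool's axes as they then stand; what a row does not reach is not made up. A row lasts 1/12 s, in which the tool goes at most 41.7 mm and 7.16 degrees, less where a joint would pass 70% of its speed; a pose out of reach is approached as far as the arm can. A call with a gripper value outside its range is refused whole. The fingers move at their own pace and stop on an object; the grip force is fixed at half the most. Time passes only in rows, so rows that do not move let the fingers close. It gives the time, the measured TCP pose, the force and the opening at its end, in the units of the state.
- readout.get_obs(): the state, without advancing time (a new reading comes with each control period).
- viewer.camera(name): name is "scene" or "top" or "wrist"; returns the picture (400x640x3 uint8, red, green, blue); there is no depth.
- viewer.calibration(name): a dict with "fx", "fy", "cx", "cy" (pixels), "eye" and "rotation" of the camera in the world. Camera axes: x right, y down, z forward; pixel columns grow to the right and rows downward; lengths in m; the calibration is good to about 2 mm. A picture is of the moment at which its call begins: read the wrist's pose just before it. calibration takes no time and is no camera call; for the wrist camera it gives the pose at the moment of the call.
- order.job_done(): hands the job in, once; it reports no verdict.
The state is a dict: "clock": time; "joint_pos": joint angles; "joint_vel": joint speeds; "tau": joint torques, N m; "eef_pos": TCP position; "tool_rot": TCP orientation; "ft_force": force on the tool from outside, world axes, zero at the start; "ft_torque": the same for the moment, N m; "grip_width": finger opening in m.
Only numpy, scipy, OpenCV 4.12 (cv2) and the standard library are available. Lean on these libraries where they do the work, as an engineer would, in place of code of your own. Each camera call takes 0.05 s, during which the arm holds its last target. There are 200 camera calls.

## Working session

There is one attempt and no reset: what is moved stays moved. The work goes in short steps, Python scripts to look and compute and a shell command to move; the robot and the scene stay as the last step left them, time stands still between calls to the robot, and variables do not carry over. Pictures are saved under pics/ and viewed, about 12 in all and at most 16, crops included, and the job is handed in when it is done.

```bash
mkdir -p pics; cat > h.py <<'E'
import numpy as np, cv2
from workcell import readout, viewer, order
from scipy.spatial.transform import Rotation as R
def snap(name,fn,crop=None,scale=1):
    im=viewer.camera(name); c=im[:,:,::-1]
    cv2.imwrite('pics/raw_'+fn,c)
    if crop: c=c[crop[1]:crop[3],crop[0]:crop[2]]
    if scale!=1: c=cv2.resize(c,None,fx=scale,fy=scale,interpolation=cv2.INTER_CUBIC)
    cv2.imwrite('pics/'+fn,c); return im
def rot(c):
    r=np.array(c['rotation'],float)
    return r if r.shape==(3,3) else R.from_quat(r).as_matrix()
def ray(cal,u,v):
    d=rot(cal)@np.array([(u-cal['cx'])/cal['fx'],(v-cal['cy'])/cal['fy'],1]); return np.array(cal['eye']),d
def at(cal,u,v,z):
    e,d=ray(cal,u,v); return e+d*(z-e[2])/d[2]
def proj(cal,p):
    q=rot(cal).T@(np.array(p)-cal['eye']); return np.array([cal['fx']*q[0]/q[2]+cal['cx'],cal['fy']*q[1]/q[2]+cal['cy']])
E
python3 - <<'E'
from h import *
snap('top','top1.png',scale=1.25); snap('scene','scene1.png',scale=1.25)
for n in('top','scene'): print(viewer.calibration(n))
print(readout.get_obs())
E
```

```text
{'fx': 434.8821287434188, 'fy': 434.8821287434188, 'cx': 321.87605699328793, 'cy': 197.88802314954654, 'eye': array([ 0.33178652, -0.02140624,  1.07720226]), 'rotation': array([-0.66542373,  0.73693985, -0.08881263,  0.07901411])}
{'fx': 370.0498033321052, 'fy': 370.0498033321052, 'cx': 317.0009222588561, 'cy': 196.5489051364907, 'eye': array([ 1.18340508, -0.32156442,  0.91956811]), 'rotation': array([ 0.80034334,  0.49709946, -0.17701185, -0.28462162])}
{'clock': 0.1, 'joint_pos': array([-1.20700361e+00,  2.41316939e-01,  3.88797939e-03,  1.33519115e+00,
        2.03080174e-05,  1.57079025e+00]), 'joint_vel': array([-0.00278097, -0.00049159,  0.00277997, -0.00011249, -0.00063879,
        0.00037785]), 'tau': array([ 1.83252946e-04, -3.73137653e+01,  2.53010201e+01,  1.08399085e-02,
       -6.71477073e-05, -1.07569599e-05]), 'eef_pos': array([ 0.17773222, -0.46679202,  0.24752336]), 'tool_rot': array([ 9.83501462e-01,  1.80897878e-01, -1.54966901e-04, -8.98682244e-04]), 'ft_force': array([-0.34023778, -0.03082304, -0.10143929]), 'ft_torque': array([ 0.01862534, -0.01610716,  0.04434357]), 'grip_width': 0.08541866439554056}
```

View pics/top1.png

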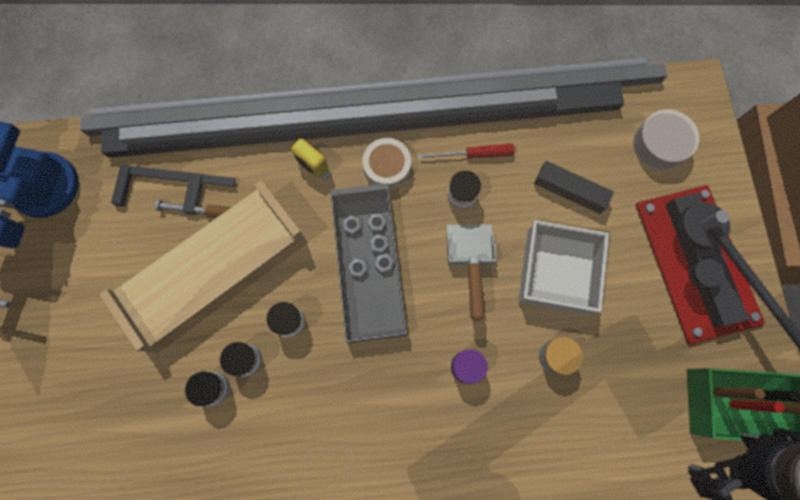

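View pics/scene1.png

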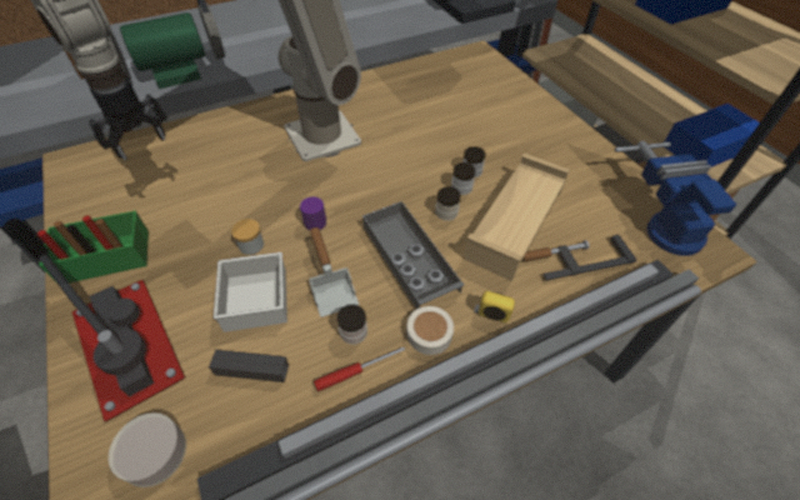

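Top view, in the 800×500 enlargement:
- **Nuts:** five in the tray, at (352,225), (377,222), (379,243), (357,267) and (383,263).
- **Black-lidded jars:** (285,319), (239,358), (206,388) and a lone one at (465,187).
- **Look-alikes to leave:** purple jar (470,366), orange-topped tin (564,356), bowl (669,138) and masking tape (387,160).
- **Scoop:** pan at (470,243), handle running to (476,318).
- **Tub:** (566,266), with the grey bowl not meant.

I'll check these choices in an enlarged crop.

```bash
python3 - <<'E'
from h import *
im=cv2.imread('pics/raw_top1.png')
a=cv2.resize(im[130:290,255:495],None,fx=3.3,fy=3.3,interpolation=cv2.INTER_CUBIC); cv2.imwrite('pics/c1.png',a)
b=cv2.resize(im[130:340,75:275],None,fx=2.8,fy=2.8,interpolation=cv2.INTER_CUBIC); cv2.imwrite('pics/c2.png',b)
E
```

```text
(no output)
```

View pics/c1.png

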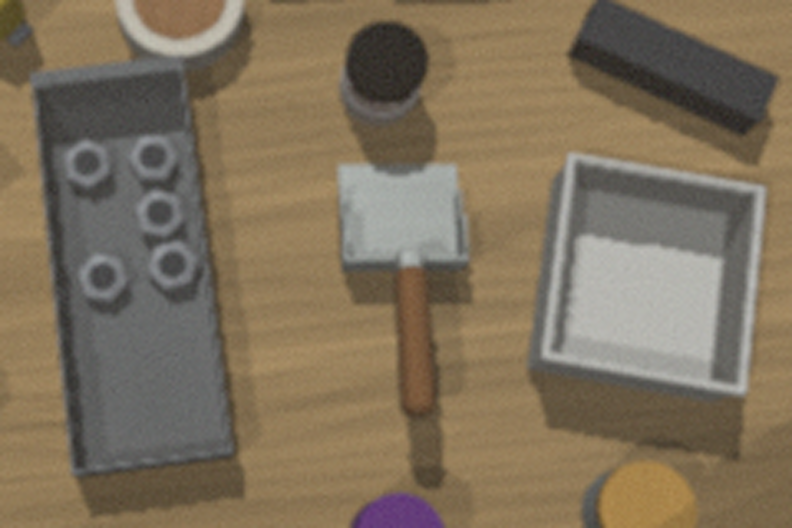

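View pics/c2.png

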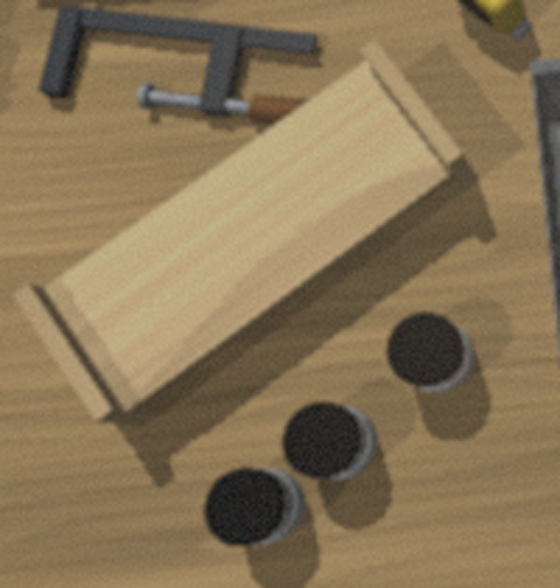

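In the crop, the tray's sloping far end is at the top. The scoop lip runs from (340,166) to (458,164), the lone black-lidded jar is at (386,61) and the tub is on the right. The left crop shows three black-lidded jars and the shelf, with cheeks at (65,350) and (415,105). Next I'll turn these into positions.

```bash
python3 - <<'E'
from h import *
c=viewer.calibration('top')
A=lambda u,v,z: at(c,255+u/3.3,130+v/3.3,z)[:2]
B=lambda u,v,z: at(c,75+u/2.8,130+v/2.8,z)[:2]
def quad(n,P): 
    P=np.array(P); d=(P[0]+P[1]-P[2]-P[3]); s=(P[0]+P[3]-P[1]-P[2])
    print(n,P.mean(0).round(4),'yaw',np.degrees(np.arctan2(d[1],d[0])).round(1),'sideyaw',np.degrees(np.arctan2(-s[0],s[1])).round(1),'size',(np.linalg.norm(d)/2).round(4),(np.linalg.norm(s)/2).round(4))
quad('tray',[A(*p,.045) for p in[(36,75),(183,62),(233,455),(75,472)]])
quad('tub',[A(*p,.065) for p in[(570,155),(766,185),(747,392),(540,358)]])
quad('shelf',[B(*p,.06) for p in[(48,288),(365,62),(450,175),(130,408)]])
print('lip',A(340,166,0),A(458,164,0),'hend',A(418,412,.067),'h0',A(410,265,.057), 'back',A(345,268,.039),A(468,265,.039))
print('jar4',A(386,61,.068))
for p in[(87,163),(153,158),(160,213),(174,265),(102,277)]: print('nut',A(*p,.021).round(3))
for p in[(428,349),(323,440),(246,507)]: print('jar',B(*p,.068).round(3))
print('tin',A(647,508,.064))
w=viewer.calibration('wrist'); o=readout.get_obs()
T=R.from_quat(o['tool_rot']).as_matrix()
print('wrist cam in tool', T.T@(w['eye']-o['eef_pos']), (T.T@rot(w)).round(3), w['fx'])
E
```

```text
tray [0.5611 0.0195] yaw 1.3 sideyaw -0.1 size 0.2992 0.1124
tub [ 0.51   -0.3565] yaw -16.5 sideyaw -15.1 size 0.1534 0.1454
shelf [0.5807 0.3282] yaw 32.4 sideyaw 32.3 size 0.1289 0.3232
lip [ 0.62880766 -0.14729917] [ 0.62107328 -0.23914569] hend [ 0.42653512 -0.17216124] h0 [ 0.53369875 -0.18216978] back [ 0.53989467 -0.13690173] [ 0.53290341 -0.22768949]
jar4 [ 0.68722869 -0.18328793]
nut [0.645 0.047]
nut [ 0.644 -0.003]
nut [ 0.6   -0.004]
nut [ 0.559 -0.011]
nut [0.555 0.043]
jar [0.463 0.182]
jar [0.398 0.271]
jar [0.352 0.334]
tin [ 0.34481077 -0.32173715]
wrist cam in tool [ 8.17695243e-02 -1.28940641e-05 -1.25765314e-01] [[-0.    -0.948 -0.319]
 [ 1.     0.    -0.001]
 [ 0.001 -0.319  0.948]] 338.72703907107586
```

Five nuts and four jars found, and the scoop yaw is about -5°. I'll hold the scoop with the tool's x pointing back along the handle, so the camera looks forward over the pan and joint 6 stays mid-range. First I turn the tool.

```bash
cat >> h.py <<'E'
def pose():
    o=readout.get_obs(); return np.array(o['eef_pos']),R.from_quat(o['tool_rot']),o
def toolR(yaw,pitch=0,roll=0):
    "tool x at world yaw(deg), pointing down; then pitch (deg) about tool y"
    y=np.radians(yaw); x=np.array([np.cos(y),np.sin(y),0]); z=np.array([0,0,-1.]); 
    return R.from_matrix(np.c_[x,np.cross(z,x),z])*R.from_euler('y',pitch,degrees=True)
def go(p,Rt=None):
    q,r,o=pose(); Rt=Rt or r
    d=r.inv().apply(np.array(p)-q); w=(r.inv()*Rt).as_rotvec(); d2=Rt.inv().apply(np.array(p)-q)
    print('t',round(o['clock'],2),'pos',q.round(4),'w',round(o['grip_width'],4),'F',np.round(o['ft_force'],1),'j',np.round(o['joint_pos'],2))
    print(' shift now-axes',d.round(4),'| rotvec',w.round(4),'| shift after turn',d2.round(4),'len',np.linalg.norm(d).round(4))
E
r="0 0 0 0 0 -0.122 -1;"
python3 -m crank '0 0 0 0 0 -0.122 -1;0 0 0 0 0 -0.122 -1;0 0 0 0 0 -0.122 -1;0 0 0 0 0 -0.122 -1;0 0 0 0 0 -0.122 -1;0 0 0 0 0 -0.122 -1;0 0 0 0 0 -0.122 -1;0 0 0 0 0 -0.122 -1;0 0 0 0 0 -0.122 -1;0 0 0 0 0 -0.122 -1;0 0 0 0 0 -0.122 -1;0 0 0 0 0 -0.122 -1;0 0 0 0 0 -0.122 -1;0 0 0 0 0 -0.122 -1;0 0 0 0 0 -0.122 -1;0 0 0 0 0 -0.122 -1;0 0 0 0 0 -0.122 -1;0 0 0 0 0 -0.122 -1;0 0 0 0 0 -0.122 -1;0 0 0 0 0 -0.122 -1'
python3 - <<'E'
from h import *
go([.505,-.182,.20],toolR(174.7))
E
```

```text
clock: 1.77
eef_pos: [0.175, -0.4597, 0.2362]
tool_rot: [0.137, 0.99, 0.012, -0.007]
ft_force: [-0.1, 1.0, 0.2]
grip_width: 0.0857
t 1.77 pos [ 0.175  -0.4597  0.2362] w 0.0857 F [-0.1  1.   0.2] j [-1.21  0.25 -0.01  1.33  0.   -0.93]
 shift now-axes [-0.2425  0.3562  0.0402] | rotvec [ 0.0237 -0.0144 -0.1833] | shift after turn [-0.3029  0.307   0.0362] len 0.4328
```

```bash
python3 -m crank '0 0 0 0.012 -0.007 -0.092 -1;0 0 0 0.012 -0.007 -0.092 -1;-0.0252 0.0256 0.003 0 0 0 -1;-0.0252 0.0256 0.003 0 0 0 -1;-0.0252 0.0256 0.003 0 0 0 -1;-0.0252 0.0256 0.003 0 0 0 -1;-0.0252 0.0256 0.003 0 0 0 -1;-0.0252 0.0256 0.003 0 0 0 -1;-0.0252 0.0256 0.003 0 0 0 -1;-0.0252 0.0256 0.003 0 0 0 -1;-0.0252 0.0256 0.003 0 0 0 -1;-0.0252 0.0256 0.003 0 0 0 -1;-0.0252 0.0256 0.003 0 0 0 -1;-0.0252 0.0256 0.003 0 0 0 -1;0 0 0 0 0 0 -1;0 0 0 0 0 0 -1'
python3 - <<'E'
from h import *
go([.505,-.182,.20],toolR(174.7))
snap('wrist','w1.png',scale=1.25)
E
```

```text
clock: 3.1
eef_pos: [0.5119, -0.1638, 0.1896]
tool_rot: [0.042, 0.999, 0.002, -0.005]
ft_force: [-0.6, 0.1, 1.3]
grip_width: 0.0856
t 3.1 pos [ 0.5119 -0.1638  0.1896] w 0.0856 F [-0.6  0.1  1.3] j [-0.31  0.35  0.01  1.23  0.   -0.23]
 shift now-axes [ 0.0055 -0.0187 -0.0105] | rotvec [ 0.0043 -0.01    0.0079] | shift after turn [ 0.0052 -0.0187 -0.0104] len 0.0221
```

View pics/w1.png

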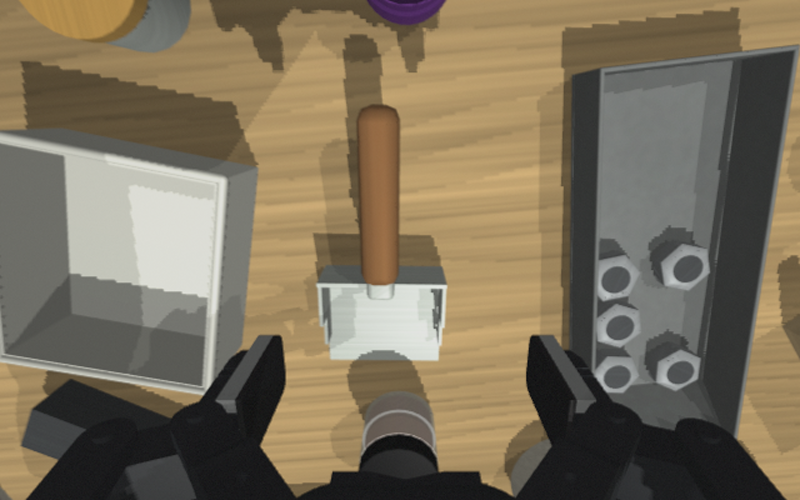

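The wrist view shows the handle from (378,108) to (380,283) and the lip from (331,360) to (438,360). The five nuts and the tub are also clear.

```bash
python3 - <<'E'
from h import *
c=viewer.calibration('wrist')
P=lambda u,v,z: at(c,u/1.25,v/1.25,z)[:2]
l,r=P(331,360,0),P(438,360,0); m=(l+r)/2
e,s=P(378,107,.078),P(380,283,.069)
print('lip',l,r,m,'h end',e,'start',s)
ax=s-e; print('yaw handle',np.degrees(np.arctan2(ax[1],ax[0])),'len',np.linalg.norm(ax)); d=l-r; print('yaw lip',np.degrees(np.arctan2(-d[0],d[1])) , np.linalg.norm(d))
d=m-e; print('yaw end-lip',np.degrees(np.arctan2(d[1],d[0])),np.linalg.norm(d))
for p in[(618,278),(619,326),(617,374),(687,266),(678,368)]: print('nut',P(*p,.021).round(3))
t=[P(*p,.045) for p in[(573,75),(798,47)]]; print('tray near rim',t)
go([.505,-.181,.062],toolR(174.7))
E
```

```text
lip [ 0.62301409 -0.23588704] [ 0.63107354 -0.14498086] [ 0.62704382 -0.19043395] h end [ 0.42561963 -0.17041434] start [ 0.52923351 -0.18057921]
yaw handle -5.602980671697663 len 0.10411128649061603
yaw lip 174.93358185083474 0.09126274166548586
yaw end-lip -5.676005132326067 0.20241661840487374
nut [ 0.56  -0.007]
nut [ 0.6   -0.004]
nut [ 0.644 -0.002]
nut [0.555 0.043]
nut [0.642 0.046]
tray near rim [array([ 0.41674862, -0.05508603]), array([0.41266834, 0.07548014])]
t 3.15 pos [ 0.5118 -0.1639  0.1894] w 0.0854 F [ 1.3 -1.1 -0.6] j [-0.31  0.35  0.01  1.23  0.   -0.23]
 shift now-axes [ 0.0041 -0.0183  0.1274] | rotvec [ 0.0051 -0.0097  0.0074] | shift after turn [ 0.0052 -0.0177  0.1274] len 0.1287
```

```bash
python3 -m crank '0.0045 -0.0165 0 0.005 -0.01 0.007 -1;0 0 0 0 0 0 -1;0 0 0.03 0 0 0 -1;0 0 0.03 0 0 0 -1;0 0 0.02 0 0 0 -1;0 0 0 0 0 0 -1;0 0 0 0 0 0 -1'
python3 - <<'E'
from h import *
go([.507,-.179,.058],toolR(174.5))
E
```

```text
clock: 3.73
eef_pos: [0.5017, -0.1857, 0.1092]
tool_rot: [0.051, 0.999, -0.0, 0.001]
ft_force: [-0.1, -0.7, 0.5]
grip_width: 0.0854
t 3.73 pos [ 0.5017 -0.1857  0.1092] w 0.0854 F [-0.1 -0.7  0.5] j [-0.35  0.41 -0.14  1.02  0.   -0.25]
 shift now-axes [-0.0044  0.0072  0.0512] | rotvec [-0.0005  0.0027 -0.0065] | shift after turn [-0.0046  0.0072  0.0512] len 0.0519
```

```bash
python3 -m crank '-0.0044 0.0072 0 0 0 -0.006 -1;0 0 0 0 0 0 -1;0 0 0.02 0 0 0 -1;0 0 0.016 0 0 0 -1;0 0 0 0 0 0 -1'
python3 - <<'E'
from h import *
go([.507,-.179,.058],toolR(174.5))
E
```

```text
clock: 4.15
eef_pos: [0.5119, -0.181, 0.0803]
tool_rot: [0.049, 0.999, -0.002, 0.008]
ft_force: [-0.3, 0.2, 0.2]
grip_width: 0.0852
t 4.15 pos [ 0.5119 -0.181   0.0803] w 0.0852 F [-0.3  0.2  0.2] j [-0.34  0.44 -0.17  0.94  0.   -0.24]
 shift now-axes [0.0054 0.0016 0.0222] | rotvec [-0.0032  0.0154 -0.0023] | shift after turn [0.005  0.0015 0.0223] len 0.0229
```

```bash
python3 -m crank '0.0054 0.0016 0.008 0 0.015 0 -1;0 0 0.012 0 0 0 -1;0 0 0 0 0 0 -1;0 0 0 0 0 0 -1'
python3 - <<'E'
from h import *
go([.507,-.179,.058],toolR(174.5))
E
```

```text
clock: 4.48
eef_pos: [0.5095, -0.1792, 0.0644]
tool_rot: [0.049, 0.999, -0.003, 0.003]
ft_force: [0.6, 0.7, 0.3]
grip_width: 0.0855
t 4.48 pos [ 0.5095 -0.1792  0.0644] w 0.0855 F [0.6 0.7 0.3] j [-0.34  0.46 -0.18  0.92 -0.   -0.24]
 shift now-axes [ 0.0026 -0.      0.0064] | rotvec [-0.005   0.0056 -0.0014] | shift after turn [ 0.0026 -0.      0.0064] len 0.0069
```

```bash
python3 -m crank '0.0026 0 0.007 -0.005 0.005 0 -1;0 0 0 0 0 0 -1;0 0 0 0 0 0 1;0 0 0 0 0 0 1;0 0 0 0 0 0 1;0 0 0 0 0 0 1;0 0 0 0 0 0 1;0 0 0 0 0 0 1;0 0 0 0 0 0 1;0 0 0 0 0 0 1'
python3 - <<'E'
from h import *
go([.507,-.179,.058],toolR(174.5))
E
```

```text
clock: 5.32
eef_pos: [0.5087, -0.1797, 0.0606]
tool_rot: [0.049, 0.999, -0.001, 0.002]
ft_force: [-0.5, -0.1, 0.1]
grip_width: 0.023
t 5.32 pos [ 0.5087 -0.1797  0.0606] w 0.023 F [-0.5 -0.1  0.1] j [-0.34  0.47 -0.19  0.91  0.   -0.24]
 shift now-axes [0.0018 0.0005 0.0026] | rotvec [-0.0009  0.005  -0.0015] | shift after turn [0.0018 0.0005 0.0026] len 0.0032
```

The handle is gripped (23 mm), with the lip 119 mm ahead of the TCP and 60.6 mm below it. Next I lift and carry it over the tray's near end.

```bash
python3 -m crank '0 0 -0.015 0 0 0 1;0 0 -0.03 0 0 0 1;0 0 -0.04 0 0 0 1;0 0 -0.04 0 0 0 1;0 0 -0.04 0 0 0 1;0 0 -0.02 0 0 0 1;0 0 0 0 0 0 1'
python3 - <<'E'
from h import *
go([.39,.02,.20],toolR(181))
E
```

```text
clock: 5.9
eef_pos: [0.5014, -0.1771, 0.2443]
tool_rot: [0.049, 0.999, 0.003, -0.009]
ft_force: [-0.5, -0.4, -3.1]
grip_width: 0.0234
t 5.9 pos [ 0.5014 -0.1771  0.2443] w 0.0234 F [-0.5 -0.4 -3.1] j [-0.34  0.32  0.1   1.37  0.   -0.24]
 shift now-axes [0.1292 0.1851 0.0476] | rotvec [ 0.0058 -0.0186 -0.1146] | shift after turn [0.108  0.199  0.0443] len 0.2307
```

```bash
python3 -m crank '0 0 0 0.006 -0.018 -0.11 1;0.0125 0.023 0 0 0 0 1;0.0125 0.023 0 0 0 0 1;0.0125 0.023 0 0 0 0 1;0.0125 0.023 0 0 0 0 1;0.0125 0.023 0.003 0 0 0 1;0.0125 0.023 0.003 0 0 0 1;0.0125 0.023 0.003 0 0 0 1;0.0125 0.023 0.003 0 0 0 1;0.0125 0.023 0.003 0 0 0 1;0 0 0 0 0 0 1;0 0 0 0 0 0 1'
python3 - <<'E'
from h import *
go([.39,.02,.17],toolR(181))
snap('wrist','w2.png',scale=1.25)
E
```

```text
clock: 6.9
eef_pos: [0.3674, 0.0355, 0.2057]
tool_rot: [-0.008, 1.0, 0.001, -0.017]
ft_force: [0.1, -0.1, -4.0]
grip_width: 0.023
t 6.9 pos [0.3674 0.0355 0.2057] w 0.023 F [ 0.1 -0.1 -4. ] j [ 0.09  0.03 -0.35  1.22  0.    0.08]
 shift now-axes [-0.0235 -0.0159  0.0349] | rotvec [ 0.0016 -0.0346 -0.0016] | shift after turn [-0.0223 -0.0159  0.0357] len 0.045
```

View pics/w2.png

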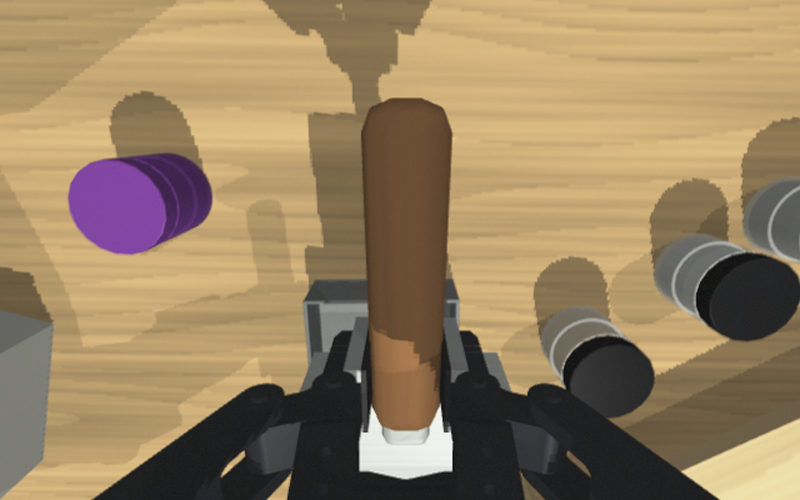

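The wrist view shows the tray's near rim corners at (304,282) and (459,282), with the handle above them. I'll use them to check the tray's y position, and the first top view for its yaw.

```bash
python3 - <<'E'
from h import *
c=viewer.calibration('wrist'); P=lambda u,v,z: at(c,u/1.25,v/1.25,z)[:2].round(4)
print('near rim',P(304,282,.045),P(459,282,.045))
c=viewer.calibration('top'); A=lambda u,v,z: at(c,255+u/3.3,130+v/3.3,z)[:2].round(4)
print([A(*p,.045) for p in[(36,75),(183,62),(233,455),(75,472)]])
snap('top','t2.png',(250,130,350,290),3.5)
E
```

```text
near rim [ 0.3975 -0.0373] [0.3959 0.0752]
[array([0.7111, 0.0789]), array([ 0.7102, -0.0332]), array([ 0.4117, -0.0402]), array([0.4113, 0.0727])]
```

View pics/t2.png

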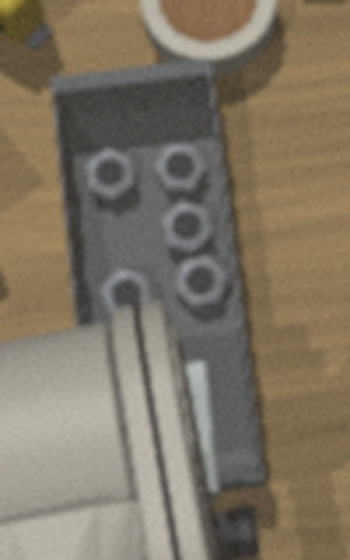

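The nuts haven't moved and the tray axis is y ≈ 0.0195 + 0.02(x − 0.561). I'll write the lip-pose helper and line up above the near third.

```bash
cat >> h.py <<'E'
S=R.from_rotvec([-.0009,.005,-.0015]); LIP=np.array([-.119,0,.0606])
def lip(x,z,pitch,yaw=1.1,y=None):
    if y is None: y=.0195+.02*(x-.561)
    F=toolR(yaw+180,pitch); p=np.array([x,y,z])-F.apply(LIP)
    q,r,o=pose(); Fn=r*S; L=q+Fn.apply(LIP); x=-Fn.apply([1,0,0])
    print('lip now',L.round(4),'pitch dn',np.degrees(-np.arcsin(x[2])).round(2),'yaw',np.degrees(np.arctan2(x[1],x[0])).round(2),'tcp tgt',p.round(4))
    go(p,F*S.inv())
E
python3 - <<'E'
from h import *
lip(.515,.07,8)
E
```

```text
lip now [0.4844 0.0368 0.1407] pitch dn 2.28 yaw 0.89 tcp tgt [0.4056 0.0165 0.1466]
t 7.0 pos [0.3679 0.0348 0.206 ] w 0.0231 F [-0.4  0.1 -2.5] j [ 0.09  0.04 -0.35  1.22  0.    0.08]
 shift now-axes [-0.0394 -0.0189  0.0581] | rotvec [ 0.0032  0.0999 -0.0037] | shift after turn [-0.045  -0.0189  0.0539] len 0.0727
```

```bash
python3 -m crank '0 0 0 0.003 0.1 -0.003 1;-0.017 -0.007 0.018 0 0 0 1;-0.015 -0.006 0.018 0 0 0 1;-0.013 -0.006 0.018 0 0 0 1;0 0 0 0 0 0 1'
python3 - <<'E'
from h import *
lip(.515,.03,8)
E
```

```text
clock: 7.42
eef_pos: [0.4087, 0.0117, 0.1433]
tool_rot: [-0.006, 0.998, -0.001, -0.068]
ft_force: [-0.8, 0.3, -3.2]
grip_width: 0.0228
lip now [0.518  0.0131 0.0666] pitch dn 8.09 yaw 0.74 tcp tgt [0.4056 0.0165 0.1066]
t 7.42 pos [0.4087 0.0117 0.1433] w 0.0228 F [-0.8  0.3 -3.2] j [ 0.03  0.25 -0.29  1.18  0.    0.02]
 shift now-axes [-0.002   0.0049  0.0368] | rotvec [ 0.0001 -0.0015 -0.0062] | shift after turn [-0.0019  0.0048  0.0368] len 0.0372
```

```bash
python3 -m crank '-0.002 0.005 0.018 0 0 -0.005 1;-0.002 0 0.018 0 0 0 1;-0.001 0 0.018 0 0 0 1;0 0 0 0 0 0 1'
python3 - <<'E'
from h import *
lip(.52,.005,7)
E
```

```text
clock: 7.75
eef_pos: [0.4093, 0.0133, 0.0873]
tool_rot: [-0.004, 0.998, -0.001, -0.067]
ft_force: [-0.8, -0.5, -2.8]
grip_width: 0.023
lip now [0.5187 0.0143 0.0108] pitch dn 8.0 yaw 0.55 tcp tgt [0.4093 0.0166 0.0797]
t 7.75 pos [0.4093 0.0133 0.0873] w 0.023 F [-0.8 -0.5 -2.8] j [ 0.03  0.31 -0.36  1.03  0.    0.02]
 shift now-axes [-0.0011  0.0033  0.0076] | rotvec [ 0.001  -0.0175 -0.0095] | shift after turn [-0.001   0.0033  0.0076] len 0.0084
```

```bash
python3 -m crank '0 0.005 0.006 0 -0.01 -0.01 1;-0.001 0 0.003 0 0 0 1;0 0 0 0 0 0 1'
python3 - <<'E'
from h import *
lip(.54,.0035,5)
E
```

```text
clock: 8.0
eef_pos: [0.4101, 0.0168, 0.0796]
tool_rot: [-0.007, 0.998, -0.001, -0.062]
ft_force: [0.6, -0.7, -2.5]
grip_width: 0.0224
lip now [0.5203 0.0186 0.0041] pitch dn 7.41 yaw 0.93 tcp tgt [0.4268 0.0169 0.0742]
t 8.0 pos [0.4101 0.0168 0.0796] w 0.0224 F [ 0.6 -0.7 -2.5] j [ 0.04  0.32 -0.38  1.    0.    0.02]
 shift now-axes [-0.0172 -0.0001  0.0032] | rotvec [ 0.0011 -0.042  -0.0029] | shift after turn [-0.017  -0.0002  0.004 ] len 0.0175
```

```bash
python3 -m crank '-0.008 0 0.002 0 -0.02 0 1;-0.008 0 0.002 0 -0.02 0 1;-0.004 0 0.001 0 0 0 1;0 0 0 0 0 0 1'
python3 - <<'E'
from h import *
lip(.58,.0035,2)
E
```

```text
clock: 8.33
eef_pos: [0.4339, 0.0162, 0.0749]
tool_rot: [-0.007, 0.999, -0.001, -0.037]
ft_force: [0.3, -0.6, -3.9]
grip_width: 0.0232
lip now [0.5477 0.0179 0.0049] pitch dn 4.58 yaw 0.84 tcp tgt [0.4632 0.0176 0.0682]
t 8.33 pos [0.4339 0.0162 0.0749] w 0.0232 F [ 0.3 -0.6 -3.9] j [ 0.04  0.33 -0.37  0.95  0.    0.02]
 shift now-axes [-0.0297  0.001   0.0044] | rotvec [ 0.0006 -0.0451 -0.0045] | shift after turn [-0.0295  0.0009  0.0058] len 0.03
```

```bash
python3 -m crank '-0.006 0.001 0.002 0 -0.015 -0.004 1;-0.008 0 0.002 0 -0.015 0 1;-0.008 0 0.001 0 -0.01 0 1;0 0 0 0 0 0 1'
python3 - <<'E'
from h import *
lip(.61,.0035,1)
E
```

```text
clock: 8.67
eef_pos: [0.4573, 0.0176, 0.0682]
tool_rot: [-0.009, 1.0, -0.0, -0.016]
ft_force: [-0.6, 0.6, -2.7]
grip_width: 0.0234
lip now [0.574  0.0198 0.0032] pitch dn 2.13 yaw 1.07 tcp tgt [0.4921 0.0182 0.0662]
t 8.67 pos [0.4573 0.0176 0.0682] w 0.0234 F [-0.6  0.6 -2.7] j [ 0.04  0.35 -0.36  0.89  0.    0.02]
 shift now-axes [-0.0348  0.      0.0009] | rotvec [ 0.0006 -0.0197 -0.0005] | shift after turn [-0.0348 -0.      0.0016] len 0.0348
```

```bash
python3 -m crank '-0.008 0 0 0 -0.008 0 1;-0.009 0 0.0008 0 -0.006 0 1;-0.009 0 0.0008 0 -0.005 0 1;-0.005 0 0 0 0 0 1;0 0 0 0 0 0 1'
python3 - <<'E'
from h import *
lip(.645,.0035,1)
snap('scene','s2.png',(270,150,400,260),6)
E
```

```text
clock: 9.08
eef_pos: [0.4903, 0.0183, 0.0657]
tool_rot: [-0.009, 1.0, -0.0, -0.007]
ft_force: [-1.8, 0.3, -1.2]
grip_width: 0.0229
lip now [0.6081 0.0206 0.0029] pitch dn 1.08 yaw 1.1 tcp tgt [0.5271 0.0189 0.0662]
t 9.08 pos [0.4903 0.0183 0.0657] w 0.0229 F [-1.8  0.3 -1.2] j [ 0.04  0.39 -0.3   0.9  -0.    0.02]
 shift now-axes [-0.0368 -0.     -0.0009] | rotvec [ 0.0006 -0.0015 -0.    ] | shift after turn [-0.0368 -0.     -0.0009] len 0.0368
```

View pics/s2.png

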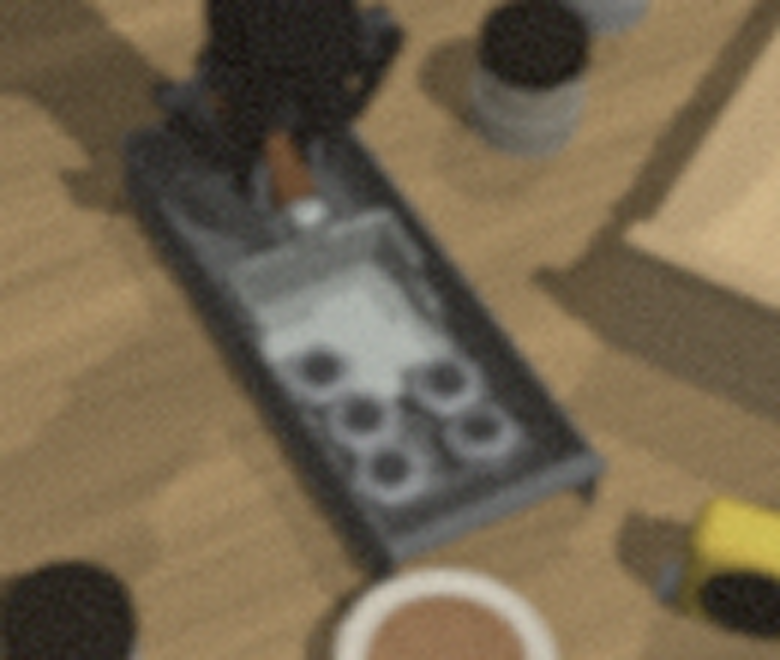

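The nuts are riding onto the pan: two near ones at (320,365) and (445,385) are on the lip, and the right-hand line is bunched ahead. I'll carry on to the foot of the slope.

```bash
python3 -m crank '-0.009 0 0 0 0 0 1;-0.009 0 -0.0003 0 0 0 1;-0.009 0 0 0 0 0 1;-0.007 0 0 0 0 0 1;0 0 0 0 0 0 1'
python3 - <<'E'
from h import *
lip(.662,.0035,0)
E
python3 -m crank '-0.007 0 -0.0003 0 0 0 1;-0.006 0 0 0 0 0 1;0 0 0 0 0 0 1'
python3 - <<'E'
from h import *
lip(.662,.0035,0)
snap('scene','s3.png',(290,170,390,250),6)
E
```

```text
clock: 9.55
eef_pos: [0.5236, 0.0189, 0.0662]
tool_rot: [-0.009, 1.0, -0.0, -0.009]
ft_force: [0.5, -0.4, -3.0]
grip_width: 0.0229
lip now [0.6412 0.0212 0.0029] pitch dn 1.3 yaw 1.1 tcp tgt [0.543  0.0192 0.0641]
t 9.55 pos [0.5236 0.0189 0.0662] w 0.0229 F [ 0.5 -0.4 -3. ] j [ 0.04  0.45 -0.2   0.94  0.    0.02]
 shift now-axes [-0.0194 -0.      0.0017] | rotvec [ 0.0006 -0.0226 -0.    ] | shift after turn [-0.0194 -0.      0.0021] len 0.0195
clock: 9.8
eef_pos: [0.536, 0.0191, 0.0661]
tool_rot: [-0.009, 1.0, -0.0, -0.01]
ft_force: [-2.0, -0.5, 0.2]
grip_width: 0.0228
lip now [0.6533 0.0214 0.0024] pitch dn 1.47 yaw 1.1 tcp tgt [0.543  0.0192 0.0641]
t 9.8 pos [0.536  0.0191 0.0661] w 0.0228 F [-2.  -0.5  0.2] j [ 0.04  0.47 -0.16  0.96  0.    0.02]
 shift now-axes [-0.0071 -0.      0.0018] | rotvec [ 0.0006 -0.0257 -0.    ] | shift after turn [-0.0071 -0.      0.002 ] len 0.0073
```

View pics/s3.png

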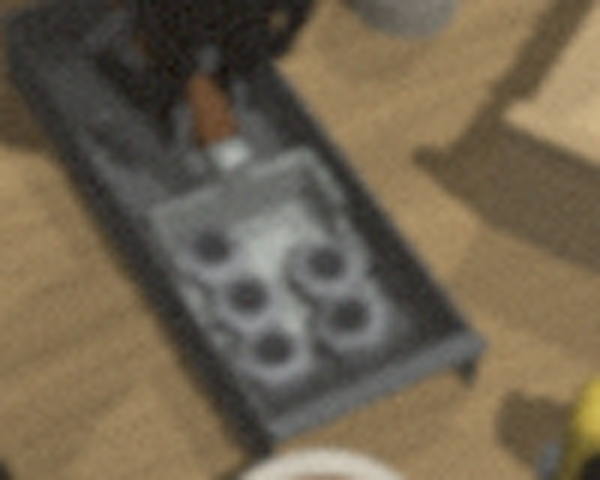

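All five nuts are on the pan or straddling its lip. Next I work out the rows to roll the lip up the slope.

```bash
python3 - <<'E'
from h import *
lip(.664,.0035,0)
w=[(.664,.0035,0)]+[(.6625+.085*np.sin(np.radians(t)),.0037+.085*np.sin(np.radians(t)),-t) for t in range(3,25,3)]+[(.703,.07,-27),(.70,.10,-28)]
def P(x,z,t):
    F=toolR(181.1,t); return np.array([x,.0195+.02*(x-.561),z])-F.apply(LIP),F
for a,b in zip(w,w[1:]):
    p,F=P(*a); q,G=P(*b); print(np.round(b,4),(F*S.inv()).inv().apply(q-p).round(4),(F.inv()*G).as_rotvec().round(3))
E
```

```text
lip now [0.6533 0.0214 0.0025] pitch dn 1.44 yaw 1.1 tcp tgt [0.545  0.0193 0.0641]
t 9.85 pos [0.5359 0.0191 0.0661] w 0.0236 F [-1.5 -0.3 -1.6] j [ 0.04  0.47 -0.16  0.95  0.    0.02]
 shift now-axes [-0.0091 -0.      0.0018] | rotvec [ 0.0006 -0.0252 -0.0001] | shift after turn [-0.0091 -0.      0.002 ] len 0.0093
[ 0.6669  0.0081 -3.    ] [0.0001 0.     0.0017] [ 0.    -0.052 -0.   ]
[ 0.6714  0.0126 -6.    ] [-0.0016  0.      0.0021] [ 0.    -0.052  0.   ]
[ 0.6758  0.017  -9.    ] [-0.0018  0.      0.0024] [-0.    -0.052  0.   ]
[  0.6802   0.0214 -12.    ] [-0.002   0.      0.0027] [ 0.    -0.052  0.   ]
[  0.6845   0.0257 -15.    ] [-0.0021  0.      0.003 ] [ 0.    -0.052  0.   ]
[  0.6888   0.03   -18.    ] [-0.0022  0.      0.0033] [ 0.    -0.052  0.   ]
[  0.693    0.0342 -21.    ] [-0.0023  0.      0.0036] [ 0.    -0.052  0.   ]
[  0.6971   0.0383 -24.    ] [-0.0023  0.      0.004 ] [ 0.    -0.052  0.   ]
[  0.703   0.07  -27.   ] [-0.0154  0.     -0.0202] [-0.    -0.052 -0.   ]
[  0.7   0.1 -28. ] [-0.01  -0.    -0.026] [ 0.    -0.017  0.   ]
```

```bash
python3 -m crank '-0.006 0 0.001 0 -0.015 0 1;-0.005 0 0.001 0 -0.015 0 1;0 0 0 0 0 0 1'
python3 - <<'E'
from h import *
lip(.6669,.0081,-3)
E
python3 -m crank '0 0 0.0017 0 -0.04 0 1;-0.0016 0 0.0021 0 -0.045 0 1;-0.0018 0 0.0024 0 -0.045 0 1;0 0 0 0 0 0 1'
python3 - <<'E'
from h import *
lip(.6758,.0170,-9)
E
```

```text
clock: 10.1
eef_pos: [0.5453, 0.0193, 0.0636]
tool_rot: [-0.009, 1.0, -0.0, 0.004]
ft_force: [-0.7, 1.2, -0.3]
grip_width: 0.0228
lip now [0.6644 0.0216 0.0033] pitch dn -0.16 yaw 1.1 tcp tgt [0.5449 0.0193 0.0624]
t 10.1 pos [0.5453 0.0193 0.0636] w 0.0228 F [-0.7  1.2 -0.3] j [ 0.04  0.47 -0.17  0.92 -0.    0.02]
 shift now-axes [ 0.0004 -0.      0.0012] | rotvec [ 0.0005 -0.0496  0.    ] | shift after turn [ 0.0004 -0.      0.0012] len 0.0013
clock: 10.43
eef_pos: [0.5467, 0.0193, 0.0588]
tool_rot: [-0.009, 0.998, 0.0, 0.07]
ft_force: [1.4, 0.1, -5.6]
grip_width: 0.0229
lip now [0.6728 0.0217 0.0148] pitch dn -7.75 yaw 1.1 tcp tgt [0.5488 0.0194 0.0582]
t 10.43 pos [0.5467 0.0193 0.0588] w 0.0229 F [ 1.4  0.1 -5.6] j [ 0.04  0.4  -0.32  0.71 -0.    0.02]
 shift now-axes [-0.002   0.0001  0.0008] | rotvec [ 0.0003 -0.0219 -0.0001] | shift after turn [-0.002   0.0001  0.0009] len 0.0022
```

```bash
python3 -m crank '-0.003 0 0.002 0 -0.05 0 1;-0.0022 0 0.0027 0 -0.05 0 1;-0.0022 0 0.003 0 -0.05 0 1;0 0 0 0 0 0 1'
python3 - <<'E'
from h import *
lip(.6888,.030,-18)
E
python3 -m crank '-0.0022 0 0.0028 0 -0.05 0 1;-0.0023 0 0.0033 0 -0.045 0 1;0 0 0 0 0 0 1;0 0 0 0 0 0 1'
python3 - <<'E'
from h import *
lip(.6971,.0383,-24)
snap('scene','s4.png',(290,170,390,250),6)
E
```

```text
clock: 10.77
eef_pos: [0.5552, 0.0194, 0.0523]
tool_rot: [-0.009, 0.989, 0.001, 0.147]
ft_force: [0.2, 0.7, -2.2]
grip_width: 0.0229
lip now [0.6865 0.022  0.0281] pitch dn -16.57 yaw 1.1 tcp tgt [0.5569 0.0195 0.0509]
t 10.77 pos [0.5552 0.0194 0.0523] w 0.0229 F [ 0.2  0.7 -2.2] j [ 0.04  0.35 -0.47  0.46 -0.01  0.02]
 shift now-axes [-0.0013  0.0001  0.0019] | rotvec [ 0.0001 -0.025   0.    ] | shift after turn [-0.0012  0.0001  0.0019] len 0.0023
clock: 11.1
eef_pos: [0.5625, 0.0196, 0.048]
tool_rot: [-0.009, 0.981, 0.002, 0.193]
ft_force: [-3.7, 0.0, 2.3]
grip_width: 0.0229
lip now [0.6955 0.0221 0.0363] pitch dn -21.96 yaw 1.1 tcp tgt [0.5638 0.0197 0.0453]
t 11.1 pos [0.5625 0.0196 0.048 ] w 0.0229 F [-3.7  0.   2.3] j [ 0.04  0.34 -0.55  0.29 -0.01  0.02]
 shift now-axes [-0.0001  0.0001  0.0031] | rotvec [ 0.     -0.0357  0.    ] | shift after turn [-0.      0.0001  0.0031] len 0.0031
```

View pics/s4.png

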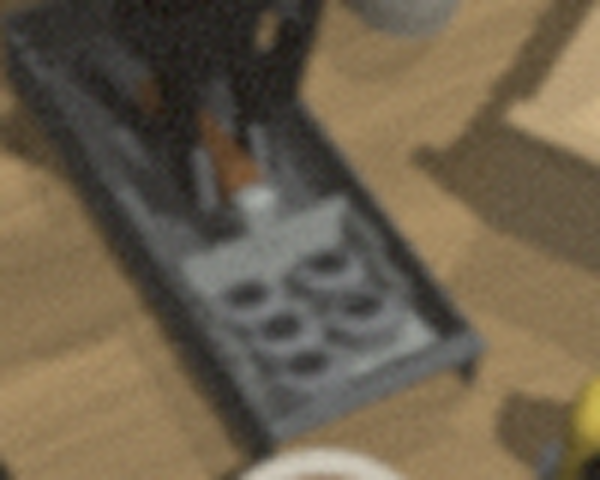

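All five nuts lie in the pan, the outermost at (305,365) just inside the lip. I lift gently with a little more tilt back.

```bash
python3 -m crank '0 0 -0.004 0 -0.02 0 1;-0.003 0 -0.008 0 -0.02 0 1;-0.004 0 -0.011 0 -0.02 0 1;-0.005 0 -0.013 0 -0.02 0 1;-0.006 0 -0.014 0 -0.02 0 1;-0.006 0 -0.014 0 0 0 1;-0.006 0 -0.014 0 0 0 1;-0.006 0 -0.014 0 0 0 1;-0.006 0 -0.014 0 0 0 1;-0.006 0 -0.014 0 0 0 1;-0.004 0 -0.01 0 0 0 1;-0.003 0 -0.006 0 0 0 1;0 0 0 0 0 0 1;0 0 0 0 0 0 1'
python3 - <<'E'
from h import *
lip(.6971,.16,-28)
im=snap('scene','s5.png',(250,110,410,250),4.5)
E
```

```text
clock: 12.32
eef_pos: [0.5338, 0.0187, 0.1887]
tool_rot: [-0.009, 0.974, 0.001, 0.224]
ft_force: [-0.9, 0.6, -6.2]
grip_width: 0.0228
lip now [0.6672 0.0213 0.1856] pitch dn -25.63 yaw 1.14 tcp tgt [0.5636 0.0197 0.1576]
t 12.32 pos [0.5338 0.0187 0.1887] w 0.0228 F [-0.9  0.6 -6.2] j [ 0.04  0.05 -0.49  0.57 -0.01  0.02]
 shift now-axes [-0.0133  0.0005  0.041 ] | rotvec [-0.0009 -0.0413  0.0007] | shift after turn [-0.0116  0.0004  0.0415] len 0.0431
```

View pics/s5.png

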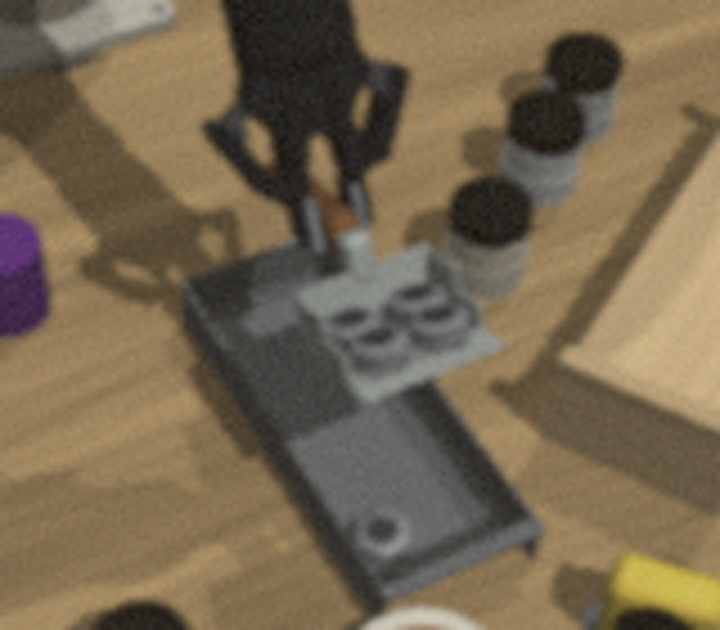

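Four nuts are in the pan and one slid back into the tray at (380,530), so I'll take that one with a second scoop. Now I swing this load round towards the tub.

```bash
python3 -m crank '0 0 0 0.017 0 0.036 1;0 0 0 0.03 0 0.063 1;0 0 0 0.043 0 0.09 1;0 0 0 0.043 0 0.09 1;0 0 0 0.043 0 0.09 1;0 0 0 0.043 0 0.09 1;0 0 0 0.043 0 0.09 1;0 0 0 0.043 0 0.09 1;0 0 0 0.043 0 0.09 1;0 0 0 0.043 0 0.09 1;0 0 0 0.043 0 0.09 1;0 0 0 0.043 0 0.09 1;0 0 0 0.043 0 0.09 1;0 0 0 0.043 0 0.09 1;0 0 0 0.043 0 0.09 1;0 0 0 0.043 0 0.09 1;0 0 0 0.043 0 0.09 1;0 0 0 0.03 0 0.063 1;0 0 0 0.017 0 0.036 1;0 0 0 0 0 0 1'
python3 - <<'E'
from h import *
lip(.5215,.15,-25,yaw=-125,y=-.340)
E
```

```text
clock: 14.03
eef_pos: [0.533, 0.0325, 0.1595]
tool_rot: [0.761, 0.617, -0.162, 0.122]
ft_force: [0.3, -0.3, -5.7]
grip_width: 0.0229
lip now [ 0.5051 -0.0978  0.1504] pitch dn -23.09 yaw -101.65 tcp tgt [ 0.5981 -0.2307  0.1546]
t 14.03 pos [0.533  0.0325 0.1595] w 0.0229 F [ 0.3 -0.3 -5.7] j [ 0.25  0.5   0.09  1.36 -0.36  2.07]
 shift now-axes [-0.2224  0.1188  0.0995] | rotvec [ 0.1523 -0.0298  0.3717] | shift after turn [-0.1588  0.2046  0.0803] len 0.2711
```

```bash
python3 -m crank '-0.008 0.004 0.0025 0 0 0 1;-0.015 0.0075 0.005 0 0 0 1;-0.0194 0.0099 0.0064 0 0 0 1;-0.0194 0.0099 0.0064 0 0 0 1;-0.0194 0.0099 0.0064 0 0 0 1;-0.0194 0.0099 0.0064 0 0 0 1;-0.0194 0.0099 0.0064 0 0 0 1;-0.0194 0.0099 0.0064 0 0 0 1;-0.0194 0.0099 0.0064 0 0 0 1;-0.0194 0.0099 0.0064 0 0 0 1;-0.0194 0.0099 0.0064 0 0 0 1;-0.015 0.0075 0.005 0 0 0 1;-0.008 0.004 0.0025 0 0 0 1;0 0 0 0 0 0 1'
python3 - <<'E'
from h import *
lip(.5215,.15,-20,yaw=-125,y=-.340)
E
```

```text
clock: 15.2
eef_pos: [0.6013, -0.2302, 0.1692]
tool_rot: [0.757, 0.623, -0.154, 0.12]
ft_force: [-0.4, -0.2, -5.1]
grip_width: 0.0227
lip now [ 0.5757 -0.3608  0.1582] pitch dn -22.26 yaw -100.83 tcp tgt [ 0.5975 -0.2314  0.1662]
t 15.2 pos [ 0.6013 -0.2302  0.1692] w 0.0227 F [-0.4 -0.2 -5.1] j [-0.19  0.57  0.24  1.25 -0.39  1.57]
 shift now-axes [-0.0007 -0.0035  0.0035] | rotvec [0.1431 0.0411 0.3925] | shift after turn [-0.002  -0.0024  0.0039] len 0.005
```

```bash
python3 -m crank '0 0 0 0.015 0.004 0.04 1;0 0 0 0.029 0.008 0.079 1;0 0 0 0.029 0.008 0.079 1;0 0 0 0.029 0.008 0.079 1;0 0 0 0.029 0.008 0.079 1;0 0 0 0.015 0.004 0.04 1;0 0 0 0 0 0 1'
python3 - <<'E'
from h import *
lip(.5215,.14,-8,yaw=-125,y=-.340)
E
```

```text
clock: 15.78
eef_pos: [0.5993, -0.2244, 0.1662]
tool_rot: [0.878, 0.447, -0.157, 0.076]
ft_force: [0.5, -0.5, -6.5]
grip_width: 0.0229
lip now [ 0.5213 -0.3315  0.1494] pitch dn -19.76 yaw -125.9 tcp tgt [ 0.5939 -0.2366  0.1834]
t 15.78 pos [ 0.5993 -0.2244  0.1662] w 0.0229 F [ 0.5 -0.5 -6.5] j [-0.22  0.68  0.43  1.47 -0.32  2.01]
 shift now-axes [-0.0181  0.0026 -0.0117] | rotvec [-0.0111  0.2051 -0.0161] | shift after turn [-0.0154  0.0025 -0.0152] len 0.0217
```

```bash
cat >> h.py <<'E'
def seq(w,yaw,y=None):
    def P(x,z,t,yy=None):
        F=toolR(yaw+180,t); yy=y if yy is None else yy
        return np.array([x,.0195+.02*(x-.561) if yy is None else yy,z])-F.apply(LIP),F
    for a,b in zip(w,w[1:]):
        p,F=P(*a); q,G=P(*b); print(np.round(b,4),(F*S.inv()).inv().apply(q-p).round(4),(F.inv()*G).as_rotvec().round(3))
E
python3 - <<'E'
from h import *
T=[-20,-14,-8,-2,4,10,16,22,28,34,40,46,52]; Z=[.149,.135,.12,.105,.095,.09,.085,.085,.085,.085,.085,.085,.085]
seq([(.5215,z,t,-.34) for t,z in zip(T,Z)],-125)
E
```

```text
[  0.5215   0.135  -14.      -0.34  ] [-0.0022  0.      0.0011] [0.    0.105 0.   ]
[ 0.5215  0.12   -8.     -0.34  ] [-0.0033  0.      0.0025] [-0.     0.105  0.   ]
[ 0.5215  0.105  -2.     -0.34  ] [-0.0049  0.      0.0028] [0.    0.105 0.   ]
[ 0.5215  0.095   4.     -0.34  ] [-0.0066  0.     -0.0021] [0.    0.105 0.   ]
[ 0.5215  0.09   10.     -0.34  ] [-0.0074  0.     -0.0071] [ 0.     0.105 -0.   ]
[ 0.5215  0.085  16.     -0.34  ] [-0.0079  0.     -0.0071] [0.    0.105 0.   ]
[ 0.5215  0.085  22.     -0.34  ] [-0.007  -0.     -0.0121] [-0.     0.105 -0.   ]
[ 0.5215  0.085  28.     -0.34  ] [-0.007  -0.     -0.0121] [-0.     0.105  0.   ]
[ 0.5215  0.085  34.     -0.34  ] [-0.007  -0.     -0.0121] [ 0.     0.105 -0.   ]
[ 0.5215  0.085  40.     -0.34  ] [-0.007  -0.     -0.0121] [-0.     0.105  0.   ]
[ 0.5215  0.085  46.     -0.34  ] [-0.007  -0.     -0.0121] [-0.     0.105 -0.   ]
[ 0.5215  0.085  52.     -0.34  ] [-0.007  -0.     -0.0121] [0.    0.105 0.   ]
```

```bash
python3 -m crank '-0.006 0.002 0.001 0 0.06 0 1;-0.005 0.001 0.0025 0 0.08 0 1;-0.005 0 0.0028 0 0.08 0 1;0 0 0 0 0 0 1;0 0 0 0 0 0 1'
python3 - <<'E'
from h import *
lip(.5215,.11,-2,yaw=-125,y=-.340)
E
```

```text
clock: 16.2
eef_pos: [0.5924, -0.2344, 0.1618]
tool_rot: [0.886, 0.46, -0.057, 0.024]
ft_force: [-0.4, 0.2, -6.3]
grip_width: 0.0231
lip now [ 0.52   -0.3368  0.1157] pitch dn -6.79 yaw -125.03 tcp tgt [ 0.5909 -0.2408  0.1664]
t 16.2 pos [ 0.5924 -0.2344  0.1618] w 0.0231 F [-0.4  0.2 -6.3] j [-0.32  0.59  0.31  1.33 -0.12  1.86]
 shift now-axes [-0.0066  0.0025 -0.0038] | rotvec [-0.0085  0.0836 -0.0009] | shift after turn [-0.0062  0.0025 -0.0043] len 0.008
```

```bash
python3 -m crank '-0.006 0.002 0 0 0.09 0 1;-0.007 0.001 -0.003 0 0.105 0 1;-0.0075 0 -0.007 0 0.105 0 1;-0.0079 0 -0.007 0 0.105 0 1;-0.007 0 -0.012 0 0.105 0 1;-0.007 0 -0.012 0 0.105 0 1;0 0 0 0 0 0 1'
python3 - <<'E'
from h import *
lip(.5215,.085,34,yaw=-125,y=-.340)
E
```

```text
clock: 16.78
eef_pos: [0.5669, -0.2698, 0.1942]
tool_rot: [0.856, 0.456, 0.214, -0.121]
ft_force: [1.7, 0.2, -5.3]
grip_width: 0.0234
lip now [ 0.5241 -0.3317  0.0839] pitch dn 28.74 yaw -124.03 tcp tgt [ 0.5586 -0.2869  0.2018]
t 16.78 pos [ 0.5669 -0.2698  0.1942] w 0.0234 F [ 1.7  0.2 -5.3] j [-0.66  0.55  0.23  1.31  0.49  1.49]
 shift now-axes [-0.0129  0.0026 -0.0157] | rotvec [-0.021  0.092  0.014] | shift after turn [-0.0114  0.0031 -0.0167] len 0.0205
```

```bash
python3 -m crank '-0.012 0.002 -0.013 -0.01 0.105 0.007 1;-0.008 0 -0.012 0 0.105 0 1;-0.007 0 -0.012 0 0.105 0 1;-0.007 0 -0.012 0 0.105 0 1;0 0 0 0 0 0 1;0 0 0 0 0 0 1;0 0 0 0 0 0 1;0 0 0 0 0 0 1'
python3 - <<'E'
from h import *
lip(.5215,.085,52,yaw=-125,y=-.340)
E
```

```text
clock: 17.45
eef_pos: [0.5395, -0.3146, 0.2121]
tool_rot: [0.791, 0.43, 0.381, -0.21]
ft_force: [-0.1, -0.2, -2.8]
grip_width: 0.0227
lip now [ 0.5252 -0.3359  0.081 ] pitch dn 51.91 yaw -123.07 tcp tgt [ 0.5361 -0.3191  0.2161]
t 17.45 pos [ 0.5395 -0.3146  0.2121] w 0.0227 F [-0.1 -0.2 -2.8] j [-0.88  0.71  0.35  1.58  0.84  1.1 ]
 shift now-axes [-0.0004 -0.0003 -0.0069] | rotvec [-0.0314  0.0016  0.021 ] | shift after turn [-0.0004 -0.0001 -0.0069] len 0.0069
```

The wrist force fell to -2.8 N, so the pan is empty. I back off, level the scoop and check the tub.

```bash
python3 -m crank '0.016 0 -0.012 0 0 0 1;0.016 0 -0.012 0 0 0 1;0.016 0 -0.012 0 -0.06 0 1;0 0 0 0 -0.115 0 1;0 0 0 0 -0.115 0 1;0 0 0 0 -0.115 0 1;0 0 0 0 -0.115 0 1;0 0 0 0 -0.115 0 1;0 0 0 0 -0.115 0 1;0 0 0 0 -0.115 0 1;0 0 0 0 -0.05 0 1;0 0 0 0 0 -0.1 1;0 0 0 0 0 -0.12 1;0 0 0 0 0 -0.12 1;0 0 0 0 0 -0.12 1;0 0 0 0 0 -0.12 1;0 0 0 0 0 -0.12 1;0 0 0 0 0 -0.12 1;0 0 0 0 0 -0.12 1;0 0 0 0 0 0 1'
python3 - <<'E'
from h import *
lip(.515,.1,8)
lip(.515,.1,0,yaw=-70,y=-.2)
E
```

```text
clock: 19.12
eef_pos: [0.558, -0.2708, 0.3059]
tool_rot: [0.537, 0.843, -0.029, 0.024]
ft_force: [0.2, -0.6, -3.2]
grip_width: 0.0231
lip now [ 0.6089 -0.3827  0.2535] pitch dn -3.86 yaw -64.92 tcp tgt [0.4056 0.0165 0.1766]
t 19.12 pos [ 0.558  -0.2708  0.3059] w 0.0231 F [ 0.2 -0.6 -3.2] j [-0.42  0.45  0.45  1.53 -0.06  0.71]
 shift now-axes [ 0.3333 -0.0142  0.1059] | rotvec [ 0.0163  0.1694 -1.1555] | shift after turn [0.1286 0.2901 0.1476] len 0.35
lip now [ 0.6089 -0.3827  0.2535] pitch dn -3.86 yaw -64.92 tcp tgt [ 0.4743 -0.0882  0.1606]
t 19.12 pos [ 0.558  -0.2708  0.3059] w 0.0231 F [ 0.2 -0.6 -3.2] j [-0.42  0.45  0.45  1.53 -0.06  0.71]
 shift now-axes [0.2109 0.0044 0.1304] | rotvec [-0.019   0.0684  0.0879] | shift after turn [ 0.201  -0.0164  0.1443] len 0.248
```

```bash
python3 -m crank '0 0 0 0 0.01 -0.115 1;0 0 0 0 0.01 -0.115 1;0 0 0 0 0.01 -0.115 1;0 0 0 0 0 -0.115 1;0 0 0 0 0 -0.115 1;0 0 0 0 0 -0.115 1;0 0 0 0 0 -0.115 1;0 0 0 0 0 -0.115 1;0 0 0 0 0 -0.115 1;0 0 0 0 0 -0.1 1;0 0 0 0 0 0 1'
python3 - <<'E'
from h import *
lip(.512,.10,8)
E
```

```text
clock: 20.03
eef_pos: [0.5615, -0.2519, 0.3182]
tool_rot: [-0.021, 0.999, -0.027, 0.004]
ft_force: [0.6, -0.8, -3.2]
grip_width: 0.0231
lip now [ 0.6806 -0.25    0.2578] pitch dn -0.06 yaw 2.48 tcp tgt [0.4026 0.0164 0.1766]
t 20.03 pos [ 0.5615 -0.2519  0.3182] w 0.0231 F [ 0.6 -0.8 -3.2] j [-0.4   0.45  0.48  1.57 -0.05 -0.44]
 shift now-axes [0.1483 0.282  0.1256] | rotvec [-0.0547  0.1414  0.0205] | shift after turn [0.1337 0.2713 0.1607] len 0.3425
```

```bash
python3 -m crank '0 0 0 -0.027 0.07 0.01 1;0 0 0 -0.027 0.07 0.01 1;0.0112 0.0226 0.009 0 0 0 1;0.0112 0.0226 0.009 0 0 0 1;0.0112 0.0226 0.009 0 0 0 1;0.0112 0.0226 0.011 0 0 0 1;0.0112 0.0226 0.011 0 0 0 1;0.0112 0.0226 0.011 0 0 0 1;0.0112 0.0226 0.011 0 0 0 1;0.0112 0.0226 0.011 0 0 0 1;0.0112 0.0226 0.011 0 0 0 1;0.0112 0.0226 0.011 0 0 0 1;0.0112 0.0226 0.011 0 0 0 1;0.008 0.015 0.01 0 0 0 1;0 0 0 0 0 0 1'
python3 - <<'E'
from h import *
lip(.515,.04,8)
im=snap('top','t3.png')
import cv2
a=cv2.imread('pics/raw_t3.png')
x=cv2.resize(a[165:265,410:500],None,fx=4.4,fy=4.4,interpolation=cv2.INTER_CUBIC); y=cv2.resize(a[135:235,255:345],None,fx=4.4,fy=4.4,interpolation=cv2.INTER_CUBIC)
cv2.imwrite('pics/t3c.png',np.hstack([y,x]))
E
```

```text
clock: 21.28
eef_pos: [0.418, 0.0339, 0.2013]
tool_rot: [0.024, 0.997, -0.003, -0.067]
ft_force: [-0.7, -0.2, -3.0]
grip_width: 0.023
lip now [0.5272 0.0283 0.1247] pitch dn 7.98 yaw -2.7 tcp tgt [0.4056 0.0165 0.1166]
t 21.28 pos [0.418  0.0339 0.2013] w 0.023 F [-0.7 -0.2 -3. ] j [ 0.08  0.21 -0.16  1.33  0.01  0.12]
 shift now-axes [ 0.     -0.0173  0.0856] | rotvec [ 0.001  -0.     -0.0657] | shift after turn [ 0.0012 -0.0172  0.0856] len 0.0874
```

View pics/t3c.png

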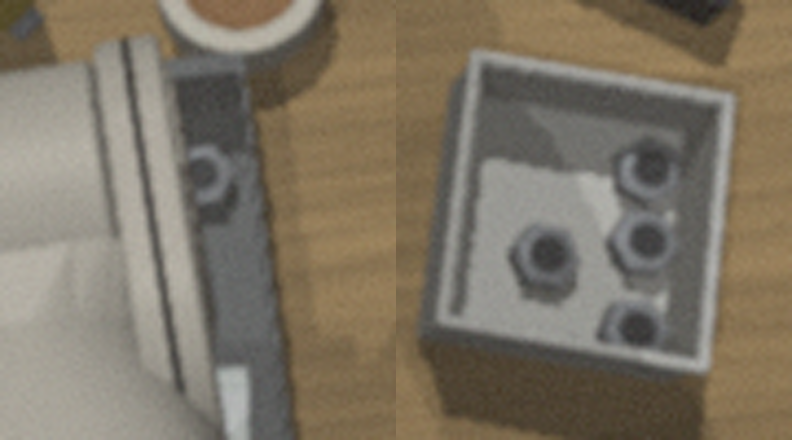

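The tub holds four nuts, at (648,165), (640,242), (545,255) and (633,325). The fifth is still in the tray at (205,175). Now the second pass.

```bash
python3 -m crank '0 -0.008 0 0 0 -0.033 1;0 -0.008 0.012 0 0 -0.033 1;-0.002 0 0.018 0 0 0 1;-0.003 0 0.018 0 0 0 1;-0.003 0 0.018 0 0 0 1;0 0 0.005 0 0 0 1;0 0 0 0 0 0 1'
python3 - <<'E'
from h import *
lip(.525,.005,7)
c=viewer.calibration('top'); print('nut',at(c,301.6,174.8,.021))
E
```

```text
clock: 21.92
eef_pos: [0.4266, 0.0153, 0.1368]
tool_rot: [-0.001, 0.999, -0.003, -0.054]
ft_force: [0.0, 0.7, -2.3]
grip_width: 0.0227
lip now [0.538  0.0153 0.0632] pitch dn 6.48 yaw 0.21 tcp tgt [0.4143 0.0167 0.0797]
t 21.92 pos [0.4266 0.0153 0.1368] w 0.0227 F [ 0.   0.7 -2.3] j [ 0.04  0.26 -0.28  1.14 -0.    0.04]
 shift now-axes [0.0061 0.0018 0.0582] | rotvec [-0.004   0.0091 -0.0154] | shift after turn [0.0055 0.0017 0.0582] len 0.0585
nut [ 0.65188795 -0.00444962  0.021     ]
```

```bash
python3 -m crank '0.002 0.002 0.018 -0.004 0.009 -0.015 1;0 0.001 0.018 0 0 0 1;0 0 0.015 0 0 0 1;0 0 0.004 0 0 0 1;0 0 0 0 0 0 1'
python3 - <<'E'
from h import *
lip(.55,.0035,4)
E
```

```text
clock: 22.33
eef_pos: [0.4252, 0.017, 0.0874]
tool_rot: [-0.005, 0.999, -0.002, -0.052]
ft_force: [-0.1, -0.4, -3.2]
grip_width: 0.0231
lip now [0.5369 0.0181 0.0143] pitch dn 6.21 yaw 0.61 tcp tgt [0.4355 0.0171 0.0723]
t 22.33 pos [0.4252 0.017  0.0874] w 0.0231 F [-0.1 -0.4 -3.2] j [ 0.04  0.32 -0.35  1.01  0.    0.03]
 shift now-axes [-0.0119  0.      0.014 ] | rotvec [-0.001  -0.0385 -0.0084] | shift after turn [-0.0113 -0.0001  0.0144] len 0.0183
```

```bash
python3 -m crank '-0.006 0 0.008 0 -0.015 -0.008 1;-0.008 0 0.006 0 -0.015 0 1;-0.009 0 0.0015 0 -0.01 0 1;-0.009 0 0.001 0 -0.01 0 1;0 0 0 0 0 0 1'
python3 - <<'E'
from h import *
lip(.61,.0035,1)
E
```

```text
clock: 22.75
eef_pos: [0.4627, 0.0172, 0.0759]
tool_rot: [-0.007, 1.0, -0.001, -0.02]
ft_force: [0.8, -0.7, -3.1]
grip_width: 0.0225
lip now [0.5789 0.019  0.0101] pitch dn 2.55 yaw 0.9 tcp tgt [0.4921 0.0182 0.0662]
t 22.75 pos [0.4627 0.0172 0.0759] w 0.0225 F [ 0.8 -0.7 -3.1] j [ 0.04  0.35 -0.33  0.93 -0.    0.02]
 shift now-axes [-0.0297  0.0006  0.0086] | rotvec [-0.0012 -0.027  -0.0034] | shift after turn [-0.0295  0.0005  0.0094] len 0.0309
```

```bash
python3 -m crank '-0.006 0 0.006 0 -0.007 -0.003 1;-0.009 0 0.003 0 -0.007 0 1;-0.009 0 0.001 0 -0.005 0 1;-0.004 0 0 0 0 0 1;0 0 0 0 0 0 1'
python3 - <<'E'
from h import *
lip(.64,.0033,1)
E
```

```text
clock: 23.17
eef_pos: [0.4956, 0.0178, 0.0675]
tool_rot: [-0.009, 1.0, -0.001, -0.007]
ft_force: [-0.8, 0.6, 0.7]
grip_width: 0.0233
lip now [0.6134 0.0199 0.0046] pitch dn 1.07 yaw 1.07 tcp tgt [0.5221 0.0188 0.066 ]
t 23.17 pos [0.4956 0.0178 0.0675] w 0.0233 F [-0.8  0.6  0.7] j [ 0.04  0.4  -0.28  0.9  -0.    0.02]
 shift now-axes [-0.0265  0.0006  0.0011] | rotvec [-0.001  -0.0012 -0.0006] | shift after turn [-0.0265  0.0006  0.0012] len 0.0266
```

```bash
python3 -m crank '-0.009 0 0.0004 0 0 0 1;-0.009 0 0.0002 0 0 0 1;-0.009 0 0 0 0 0 1;-0.009 0 0 0 0 0 1;-0.005 0 0 0 0 0 1;0 0 0 0 0 0 1'
python3 - <<'E'
from h import *
lip(.664,.0035,0)
E
```

```text
clock: 23.67
eef_pos: [0.5383, 0.0185, 0.0671]
tool_rot: [-0.009, 1.0, -0.001, -0.008]
ft_force: [-1.3, 0.6, 2.1]
grip_width: 0.0227
lip now [0.656  0.0206 0.0039] pitch dn 1.22 yaw 1.06 tcp tgt [0.545  0.0193 0.0641]
t 23.67 pos [0.5383 0.0185 0.0671] w 0.0227 F [-1.3  0.6  2.1] j [ 0.04  0.47 -0.16  0.95 -0.    0.02]
 shift now-axes [-0.0068  0.0006  0.0029] | rotvec [-0.001  -0.0213 -0.0007] | shift after turn [-0.0067  0.0006  0.003 ] len 0.0074
```

```bash
python3 -m crank '-0.006 0 0.0008 0 -0.012 0 1;-0.005 0 0.001 0 -0.012 0 1;0 0 0 0 0 0 1'
python3 - <<'E'
from h import *
lip(.6669,.0081,-3)
E
python3 -m crank '-0.0005 0 0.0015 0 -0.04 0 1;-0.0016 0 0.0021 0 -0.045 0 1;-0.0018 0 0.0024 0 -0.045 0 1;0 0 0 0 0 0 1'
python3 - <<'E'
from h import *
lip(.6758,.0170,-9)
E
python3 -m crank '-0.003 0 0.002 0 -0.05 0 1;-0.0022 0 0.0025 0 -0.05 0 1;-0.0022 0 0.0028 0 -0.05 0 1;0 0 0 0 0 0 1'
python3 - <<'E'
from h import *
lip(.6888,.030,-18)
E
```

```text
clock: 23.92
eef_pos: [0.5497, 0.0187, 0.0642]
tool_rot: [-0.008, 1.0, -0.001, 0.004]
ft_force: [-1.2, -0.6, 1.5]
grip_width: 0.0225
lip now [0.6688 0.0209 0.004 ] pitch dn -0.19 yaw 1.06 tcp tgt [0.5449 0.0193 0.0624]
t 23.92 pos [0.5497 0.0187 0.0642] w 0.0225 F [-1.2 -0.6  1.5] j [ 0.04  0.48 -0.16  0.93 -0.    0.02]
 shift now-axes [0.0047 0.0006 0.0017] | rotvec [-0.0011 -0.049  -0.0007] | shift after turn [0.0048 0.0006 0.0015] len 0.0051
clock: 24.25
eef_pos: [0.5516, 0.0187, 0.0594]
tool_rot: [-0.009, 0.998, -0.0, 0.07]
ft_force: [0.9, -0.3, -2.9]
grip_width: 0.0231
lip now [0.6776 0.021  0.0153] pitch dn -7.75 yaw 1.08 tcp tgt [0.5488 0.0194 0.0582]
t 24.25 pos [0.5516 0.0187 0.0594] w 0.0231 F [ 0.9 -0.3 -2.9] j [ 0.04  0.41 -0.3   0.72 -0.    0.02]
 shift now-axes [0.0029 0.0007 0.0007] | rotvec [-0.0013 -0.0219 -0.0003] | shift after turn [0.0029 0.0007 0.0007] len 0.003
clock: 24.58
eef_pos: [0.5599, 0.0188, 0.0523]
tool_rot: [-0.009, 0.989, 0.0, 0.147]
ft_force: [-0.3, -0.0, 0.7]
grip_width: 0.0232
lip now [0.6912 0.0212 0.0283] pitch dn -16.63 yaw 1.1 tcp tgt [0.5569 0.0195 0.0509]
t 24.58 pos [0.5599 0.0188 0.0523] w 0.0232 F [-0.3 -0.   0.7] j [ 0.04  0.36 -0.46  0.46 -0.01  0.02]
 shift now-axes [0.0032 0.0008 0.0005] | rotvec [-0.0018 -0.0239  0.    ] | shift after turn [0.0032 0.0008 0.0004] len 0.0033
```

```bash
python3 -m crank '-0.0018 0 0.0028 0 -0.05 0 1;-0.002 0 0.0028 0 -0.045 0 1;0 0 0 0 0 0 1;0 0 0 0 0 0 1;0 0 0 0 0 0 1;0 0 0 0 0 0 1;0 0 -0.004 0 -0.02 0 1;-0.003 0 -0.008 0 -0.02 0 1;-0.004 0 -0.011 0 -0.02 0 1;-0.005 0 -0.013 0 -0.02 0 1;-0.006 0 -0.014 0 -0.02 0 1;-0.006 0 -0.014 0 0 0 1;-0.006 0 -0.014 0 0 0 1;-0.006 0 -0.014 0 0 0 1;-0.006 0 -0.014 0 0 0 1;-0.006 0 -0.014 0 0 0 1;-0.006 0 -0.014 0 0 0 1;-0.004 0 -0.01 0 0 0 1;-0.003 0 -0.006 0 0 0 1;0 0 0 0 0 0 1'
python3 - <<'E'
from h import *
lip(.6971,.16,-28)
im=snap('scene','s6.png',(250,110,410,250),3.5)
E
```

```text
clock: 26.25
eef_pos: [0.5386, 0.0185, 0.2107]
tool_rot: [-0.009, 0.973, 0.0, 0.232]
ft_force: [0.9, 0.4, -3.2]
grip_width: 0.0231
lip now [0.6721 0.021  0.2097] pitch dn -26.6 yaw 1.16 tcp tgt [0.5636 0.0197 0.1576]
t 26.25 pos [0.5386 0.0185 0.2107] w 0.0231 F [ 0.9  0.4 -3.2] j [ 0.04  0.03 -0.46  0.61 -0.01  0.02]
 shift now-axes [0.0017 0.0009 0.0586] | rotvec [-0.0029 -0.0245  0.0009] | shift after turn [0.0031 0.0007 0.0585] len 0.0586
```

View pics/s6.png

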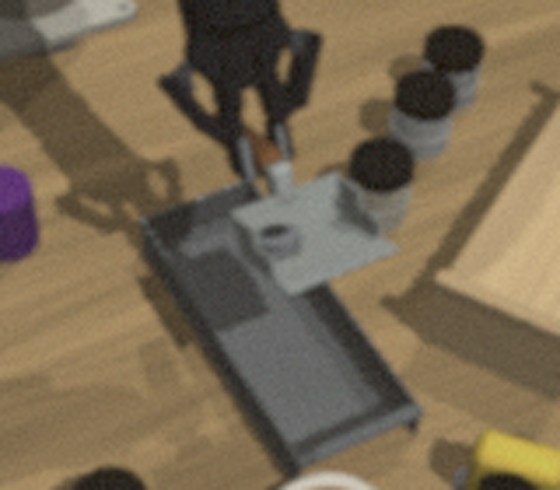

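The last nut is in the pan at (278,237) and the tray is empty, so I repeat the same carry to the tub.

```bash
python3 -m crank '0 0 0 0.017 0 0.036 1;0 0 0 0.03 0 0.063 1;0 0 0 0.043 0 0.09 1;0 0 0 0.043 0 0.09 1;0 0 0 0.043 0 0.09 1;0 0 0 0.043 0 0.09 1;0 0 0 0.043 0 0.09 1;0 0 0 0.043 0 0.09 1;0 0 0 0.043 0 0.09 1;0 0 0 0.043 0 0.09 1;0 0 0 0.043 0 0.09 1;0 0 0 0.043 0 0.09 1;0 0 0 0.043 0 0.09 1;0 0 0 0.043 0 0.09 1;0 0 0 0.043 0 0.09 1;0 0 0 0.043 0 0.09 1;0 0 0 0.043 0 0.09 1;0 0 0 0.03 0 0.063 1;0 0 0 0.017 0 0.036 1;0 0 0 0 0 0 1'
python3 - <<'E'
from h import *
lip(.5215,.15,-25,yaw=-125,y=-.340)
E
python3 -m crank '-0.008 0.004 0.0025 0 0 0 1;-0.015 0.0075 0.005 0 0 0 1;-0.0194 0.0099 0.0064 0 0 0 1;-0.0194 0.0099 0.0064 0 0 0 1;-0.0194 0.0099 0.0064 0 0 0 1;-0.0194 0.0099 0.0064 0 0 0 1;-0.0194 0.0099 0.0064 0 0 0 1;-0.0194 0.0099 0.0064 0 0 0 1;-0.0194 0.0099 0.0064 0 0 0 1;-0.0194 0.0099 0.0064 0 0 0 1;-0.0194 0.0099 0.0064 0 0 0 1;-0.015 0.0075 0.005 0 0 0 1;-0.008 0.004 0.0025 0 0 0 1;0 0 0 0 0 0 1'
python3 - <<'E'
from h import *
lip(.5215,.15,-20,yaw=-125,y=-.340)
E
```

```text
clock: 27.97
eef_pos: [0.5288, 0.025, 0.1801]
tool_rot: [0.76, 0.614, -0.168, 0.132]
ft_force: [0.1, -0.7, -4.0]
grip_width: 0.023
lip now [ 0.5007 -0.1055  0.1741] pitch dn -24.4 yaw -101.94 tcp tgt [ 0.5981 -0.2307  0.1546]
t 27.97 pos [0.5288 0.025  0.1801] w 0.023 F [ 0.1 -0.7 -4. ] j [ 0.25  0.48  0.1   1.4  -0.38  2.07]
 shift now-axes [-0.2034  0.1219  0.1206] | rotvec [ 0.1631 -0.0089  0.3648] | shift after turn [-0.1422  0.2037  0.0953] len 0.2661
clock: 29.13
eef_pos: [0.592, -0.2393, 0.1973]
tool_rot: [0.755, 0.621, -0.167, 0.13]
ft_force: [-0.5, 0.1, -3.3]
grip_width: 0.023
lip now [ 0.5661 -0.3702  0.1906] pitch dn -24.12 yaw -100.89 tcp tgt [ 0.5975 -0.2314  0.1662]
t 29.13 pos [ 0.592  -0.2393  0.1973] w 0.023 F [-0.5  0.1 -3.3] j [-0.2   0.54  0.25  1.29 -0.43  1.57]
 shift now-axes [0.0209 0.0042 0.0246] | rotvec [0.1489 0.0732 0.3888] | shift after turn [ 0.0198 -0.      0.0258] len 0.0325
```

```bash
python3 -m crank '0 0 0 0.015 0.004 0.04 1;0 0 0 0.029 0.01 0.078 1;0 0 0 0.029 0.015 0.078 1;0.004 0 0.003 0.029 0.015 0.078 1;0.004 0 0.003 0.029 0.015 0.078 1;0.004 0 0.003 0.015 0.012 0.04 1;0 0 0 0 0 0 1'
python3 - <<'E'
from h import *
lip(.5215,.12,-8,yaw=-125,y=-.340)
E
python3 -m crank '-0.003 0.001 0.005 0 0.06 0 1;-0.003 0.001 0.006 0 0.08 0 1;-0.005 0 0.006 0 0.06 0 1;0 0 0 0 0 0 1'
python3 - <<'E'
from h import *
lip(.5215,.11,-2,yaw=-125,y=-.340)
E
```

```text
clock: 29.72
eef_pos: [0.5931, -0.227, 0.1819]
tool_rot: [0.877, 0.447, -0.155, 0.079]
ft_force: [0.0, -0.4, -3.9]
grip_width: 0.0229
lip now [ 0.5154 -0.3344  0.1651] pitch dn -19.77 yaw -125.91 tcp tgt [ 0.5939 -0.2366  0.1634]
t 29.72 pos [ 0.5931 -0.227   0.1819] w 0.0229 F [ 0.  -0.4 -3.9] j [-0.22  0.65  0.42  1.48 -0.32  2.  ]
 shift now-axes [-0.0004  0.0063  0.0198] | rotvec [-0.003   0.2055 -0.0155] | shift after turn [-0.0046  0.0062  0.0193] len 0.0208
clock: 30.05
eef_pos: [0.5863, -0.2357, 0.166]
tool_rot: [0.885, 0.46, -0.065, 0.032]
ft_force: [-0.8, 0.1, -4.9]
grip_width: 0.0227
lip now [ 0.5138 -0.3391  0.1225] pitch dn -8.0 yaw -124.99 tcp tgt [ 0.5909 -0.2408  0.1664]
t 30.05 pos [ 0.5863 -0.2357  0.166 ] w 0.0227 F [-0.8  0.1 -4.9] j [-0.32  0.58  0.29  1.33 -0.14  1.87]
 shift now-axes [-0.0016  0.0068 -0.0002] | rotvec [-0.0012  0.1048  0.    ] | shift after turn [-0.0016  0.0068 -0.0004] len 0.007
```

```bash
python3 -m crank '-0.004 0.006 0.002 0 0.09 0 1;-0.006 0.002 0 0 0.105 0 1;-0.0075 0 -0.006 0 0.105 0 1;-0.0079 0 -0.007 0 0.105 0 1;-0.007 0 -0.012 0 0.105 0 1;-0.007 0 -0.012 0 0.105 0 1;0 0 0 0 0 0 1'
python3 - <<'E'
from h import *
lip(.5215,.085,34,yaw=-125,y=-.340)
E
python3 -m crank '-0.009 0.002 -0.012 -0.01 0.105 0.007 1;-0.008 0 -0.012 0 0.105 0 1;-0.007 0 -0.012 0 0.105 0 1;-0.007 0 -0.012 0 0.105 0 1;0 0 0 0 0 0 1;0 0 0 0 0 0 1;0 0 0 0 0 0 1;0 0 0 0 0 0 1'
python3 - <<'E'
from h import *
lip(.5215,.085,52,yaw=-125,y=-.340)
E
```

```text
clock: 30.63
eef_pos: [0.5646, -0.2725, 0.1954]
tool_rot: [0.857, 0.457, 0.209, -0.113]
ft_force: [0.4, 0.1, -3.7]
grip_width: 0.0227
lip now [ 0.5216 -0.3366  0.0864] pitch dn 27.72 yaw -123.82 tcp tgt [ 0.5586 -0.2869  0.2018]
t 30.63 pos [ 0.5646 -0.2725  0.1954] w 0.0227 F [ 0.4  0.1 -3.7] j [-0.66  0.54  0.22  1.3   0.48  1.49]
 shift now-axes [-0.0107  0.0031 -0.0127] | rotvec [-0.012   0.1096  0.0176] | shift after turn [-0.0091  0.0034 -0.0137] len 0.0169
clock: 31.3
eef_pos: [0.5363, -0.3135, 0.2144]
tool_rot: [0.794, 0.43, 0.378, -0.204]
ft_force: [0.4, -0.3, -2.3]
grip_width: 0.023
lip now [ 0.5216 -0.3366  0.0837] pitch dn 51.17 yaw -122.98 tcp tgt [ 0.5361 -0.3191  0.2161]
t 31.3 pos [ 0.5363 -0.3135  0.2144] w 0.023 F [ 0.4 -0.3 -2.3] j [-0.88  0.69  0.33  1.56  0.84  1.12]
 shift now-axes [-0.0017  0.0029 -0.0048] | rotvec [-0.0239  0.0146  0.022 ] | shift after turn [-0.0016  0.0031 -0.0047] len 0.0058
```

```bash
python3 -m crank '0.016 0 -0.012 0 0 0 1;0.016 0 -0.012 0 0 0 1;0.016 0 -0.012 0 -0.06 0 1;0 0 0 0 -0.115 0 1;0 0 0 0 -0.115 0 1;0 0 0 0 -0.115 0 1;0 0 0 0 -0.115 0 1;0 0 0 0 -0.115 0 1;0 0 0 0 -0.115 0 1;0 0 0 0 -0.115 0 1;0 0 0 0 -0.03 0 1;0 0 0 0 0 -0.1 1;0 0 0 0 0 -0.12 1;0 0 0 0 0 -0.12 1;0 0 0 0 0 -0.12 1;0 0 0 0 0 -0.12 1;0 0 0 0 0 -0.12 1;0 0 0 0 0 -0.12 1;0 0 0 0 0 -0.12 1;0 0 0 0 0 0 1'
python3 -m crank '0 0 0 0 0.005 -0.115 1;0 0 0 0 0.005 -0.115 1;0 0 0 0 0 -0.115 1;0 0 0 0 0 -0.115 1;0 0 0 0 0 -0.115 1;0 0 0 0 0 -0.115 1;0 0 0 0 0 -0.115 1;0 0 0 0 0 -0.115 1;0 0 0 0 0 -0.115 1;0 0 0 0 0 -0.1 1;0 0 0 0 0 0 1'
python3 - <<'E'
from h import *
lip(.63,.10,1)
E
```

```text
clock: 32.97
eef_pos: [0.5535, -0.2685, 0.3049]
tool_rot: [0.539, 0.841, -0.024, 0.023]
ft_force: [0.1, -0.3, -2.5]
grip_width: 0.0233
clock: 33.88
eef_pos: [0.5561, -0.2494, 0.3155]
tool_rot: [-0.019, 0.999, -0.029, 0.01]
ft_force: [-0.3, -0.3, -2.9]
grip_width: 0.0229
lip now [ 0.676  -0.2482  0.2567] pitch dn -0.82 yaw 2.28 tcp tgt [0.5121 0.0186 0.1627]
t 33.88 pos [ 0.5561 -0.2494  0.3155] w 0.0229 F [-0.3 -0.3 -2.9] j [-0.4   0.42  0.43  1.54 -0.05 -0.44]
 shift now-axes [0.0366 0.2781 0.1359] | rotvec [-0.0583  0.0324  0.0199] | shift after turn [0.0374 0.2689 0.1531] len 0.3117
```

```bash
python3 -m crank '0 0 0 -0.029 0.016 0.01 1;0 0 0 -0.029 0.016 0.01 1;0.0035 0.0226 0.009 0 0 0 1;0.0035 0.0226 0.009 0 0 0 1;0.0035 0.0226 0.009 0 0 0 1;0.0035 0.0226 0.011 0 0 0 1;0.0035 0.0226 0.011 0 0 0 1;0.0035 0.0226 0.011 0 0 0 1;0.0035 0.0226 0.011 0 0 0 1;0.0035 0.0226 0.011 0 0 0 1;0.0035 0.0226 0.011 0 0 0 1;0.003 0.0226 0.011 0 0 0 1;0.003 0.02 0.011 0 0 0 1;0 0 0 0 0 0 1'
python3 - <<'E'
from h import *
lip(.63,.04,1)
E
```

```text
clock: 35.05
eef_pos: [0.5201, 0.0181, 0.2039]
tool_rot: [0.023, 1.0, -0.002, 0.002]
ft_force: [-0.8, -0.8, -2.9]
grip_width: 0.0231
lip now [0.6389 0.0128 0.1433] pitch dn 0.0 yaw -2.5 tcp tgt [0.5121 0.0186 0.1027]
t 35.05 pos [0.5201 0.0181 0.2039] w 0.0231 F [-0.8 -0.8 -2.9] j [ 0.04  0.3  -0.03  1.23 -0.    0.08]
 shift now-axes [0.0085 0.0005 0.1012] | rotvec [-0.0029  0.0172 -0.0629] | shift after turn [0.0067 0.0007 0.1013] len 0.1015
```

```bash
python3 -m crank '0.003 0 0.01 -0.002 0.009 -0.032 1;0.003 0 0.018 0 0 -0.032 1;0 0 0.02 0 0 0 1;0 0 0.02 0 0 0 1;0 0 0.016 0 0 0 1;0 0 0.005 0 0 0 1;0 0 0 0 0 0 1'
python3 - <<'E'
from h import *
lip(.63,.006,0.5)
E
```

```text
clock: 35.63
eef_pos: [0.5157, 0.0235, 0.1186]
tool_rot: [-0.002, 1.0, -0.002, 0.004]
ft_force: [0.3, 0.1, -2.5]
grip_width: 0.023
lip now [0.6349 0.024  0.0584] pitch dn -0.23 yaw 0.31 tcp tgt [0.5116 0.0186 0.0676]
t 35.63 pos [0.5157 0.0235 0.1186] w 0.023 F [ 0.3  0.1 -2.5] j [ 0.05  0.36 -0.18  1.02 -0.    0.04]
 shift now-axes [ 0.0046 -0.0047  0.0509] | rotvec [-0.0024  0.0127 -0.0138] | shift after turn [ 0.004  -0.0048  0.0509] len 0.0513
```

```bash
python3 -m crank '0.002 -0.0048 0.01 -0.002 0.012 -0.013 1;0 0 0.015 0 0 0 1;0 0 0.015 0 0 0 1;0 0 0.006 0 0 0 1;0 0 0 0 0 0 1'
python3 - <<'E'
from h import *
lip(.63,.004,0)
E
```

```text
clock: 36.05
eef_pos: [0.5179, 0.0175, 0.0758]
tool_rot: [-0.007, 1.0, -0.001, 0.003]
ft_force: [-0.8, 0.7, -3.8]
grip_width: 0.0232
lip now [0.637  0.0192 0.0153] pitch dn -0.05 yaw 0.86 tcp tgt [0.511  0.0186 0.0646]
t 36.05 pos [0.5179 0.0175 0.0758] w 0.0232 F [-0.8  0.7 -3.8] j [ 0.03  0.41 -0.23  0.92 -0.    0.02]
 shift now-axes [0.0069 0.0012 0.0112] | rotvec [-0.001   0.0009 -0.0041] | shift after turn [0.0069 0.0013 0.0112] len 0.0132
```

```bash
python3 -m crank '0 0.001 0.007 0 0 -0.004 1;0 0 0.003 0 0 0 1;0 0 0 0 0 0 1'
python3 - <<'E'
from h import *
lip(.637,.004,0)
E
```

```text
clock: 36.3
eef_pos: [0.5197, 0.0181, 0.067]
tool_rot: [-0.008, 1.0, -0.001, 0.005]
ft_force: [0.1, -0.5, -2.9]
grip_width: 0.023
lip now [0.6389 0.0202 0.0069] pitch dn -0.24 yaw 1.04 tcp tgt [0.518  0.0187 0.0646]
t 36.3 pos [0.5197 0.0181 0.067 ] w 0.023 F [ 0.1 -0.5 -2.9] j [ 0.04  0.43 -0.24  0.9  -0.    0.02]
 shift now-axes [0.0017 0.0007 0.0024] | rotvec [-0.0012  0.0042 -0.001 ] | shift after turn [0.0017 0.0007 0.0024] len 0.003
```

```bash
python3 -m crank '0 0 0.0025 0 0.003 0 1;0 0 0 0 0 0 1;0 0 0 0 0 0 0.1;0 0 0 0 0 0 0.1;0 0 0 0 0 0 0.1;0 0 0 0 0 0 0.1;0 0 -0.015 0 0 0 0.1;0 0 -0.03 0 0 0 0.1;0 0 -0.04 0 0 0 -1;0 0 -0.04 0 0 0 -1;0 0 -0.04 0 0 0 -1;0 0 -0.03 0 0 0 -1;0 0 0 0 0 0 -1'
python3 - <<'E'
from h import *
go([.355,.25,.2],toolR(122.4))
a=snap('top','t4.png')
E
```

```text
clock: 37.38
eef_pos: [0.5188, 0.0186, 0.271]
tool_rot: [-0.008, 1.0, -0.001, 0.005]
ft_force: [0.7, -0.6, 0.4]
grip_width: 0.0852
t 37.38 pos [0.5188 0.0186 0.271 ] w 0.0852 F [ 0.7 -0.6  0.4] j [ 0.04  0.26  0.09  1.39 -0.    0.02]
 shift now-axes [0.1606 0.2343 0.0688] | rotvec [0.0036 0.0108 1.0223] | shift after turn [ 0.2831 -0.0143  0.071 ] len 0.2922
```

Scoop released, flat in the tray. Next come the jars: I turn the jaws across the shelf and hover to look at the three near jars and the shelf.

```bash
python3 -m crank '0 0 0 0 0 0.1135 -1;0 0 0 0 0 0.1135 -1;0 0 0 0 0 0.1135 -1;0 0 0 0 0 0.1135 -1;0 0 0 0 0 0.1135 -1;0 0 0 0 0 0.1135 -1;0 0 0 0 0 0.1135 -1;0 0 0 0 0 0.1135 -1;0 0 0 0.003 0.01 0.1135 -1;0.03 0.004 0.002 0 0 0 -1;0.03 0.004 0.002 0 0 0 -1;0.03 0.004 0.002 0 0 0 -1;0.03 0.004 0.002 0 0 0 -1;0.03 0.004 0.002 0 0 0 -1;0.03 0.004 0.002 0 0 0 -1;0.03 0.004 0.002 0 0 0 -1;0.02 0.004 0.002 0 0 0 -1;0 0 0 0 0 0 -1;0 0 0 0 0 0 -1'
python3 - <<'E'
from h import *
go([.42,.235,.25],toolR(122.4))
snap('wrist','w3.png',scale=1.25)
np.save('wcal.npy',dict(viewer.calibration('wrist')),allow_pickle=True)
E
```

```text
clock: 39.02
eef_pos: [0.4196, 0.24, 0.2288]
tool_rot: [0.507, 0.862, -0.01, -0.013]
ft_force: [-0.2, 0.2, -1.0]
grip_width: 0.0855
t 39.02 pos [0.4196 0.24   0.2288] w 0.0855 F [-0.2  0.2 -1. ] j [ 0.51  0.24 -0.05  1.31  0.01  1.57]
 shift now-axes [-0.0043 -0.0028 -0.0212] | rotvec [-0.0303 -0.0135 -0.0578] | shift after turn [-0.0044 -0.0024 -0.0212] len 0.0218
```

View pics/w3.png

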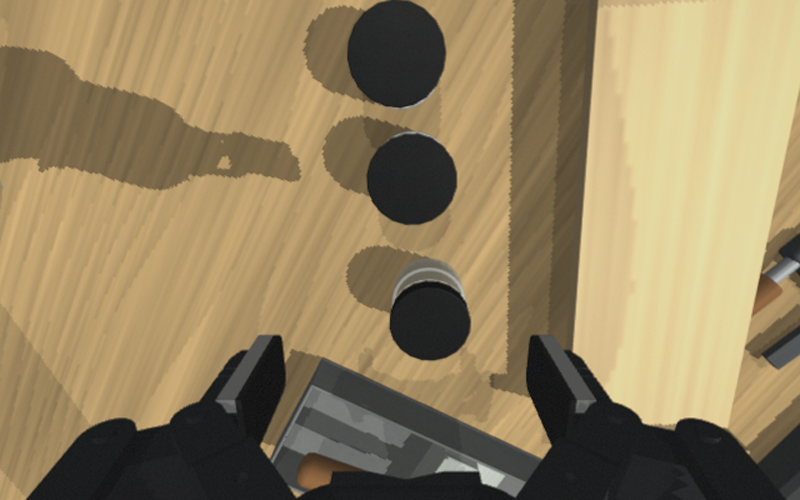

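The wrist view shows the jar lids at (396,53), (412,178) and (430,320), and the shelf's front edge running from (597,0) to (573,345).

```bash
python3 - <<'E'
from h import *
c=np.load('wcal.npy',allow_pickle=True).item(); P=lambda u,v,z: at(c,u/1.25,v/1.25,z)[:2].round(4)
for p in[(396,53),(412,178),(430,320)]: print('jar',P(*p,.068))
a,b=P(597,5,.06),P(573,345,.06); d=a-b; print('front edge',a,b,'yaw',np.degrees(np.arctan2(d[1],d[0]))-90)
yaw=np.radians(32.4); X=np.array([np.cos(yaw),np.sin(yaw)]); ctr=np.array([.5807,.3282])
print('front edge offset from centre (want -.065):',(a-ctr)@X,(b-ctr)@X)
# top camera black lids
im=cv2.imread('pics/raw_t4.png'); g=im.max(2); m=(g<50).astype(np.uint8); n,l,s,ce=cv2.connectedComponentsWithStats(m)
tc=viewer.calibration('top')
for i in range(1,n):
    if 200<s[i,4]<1500 and .7<s[i,2]/s[i,3]<1.4: print('top blob',ce[i].round(1),s[i],at(tc,*ce[i],.068)[:2].round(4))
E
```

```text
jar [0.3524 0.3379]
jar [0.3988 0.2757]
jar [0.4623 0.1902]
front edge [0.4462 0.4211] [0.5712 0.2236] yaw 32.33018573505038
front edge offset from centre (want -.065): -0.06378379672647225 -0.06406859804707216
top blob [ 30.6 149.5] [  9 125  40  47 873] [0.7695 0.6497]
top blob [ 49.  160.9] [ 22 136  41  38 211] [0.7352 0.6035]
top blob [372. 149.] [361 138  23  23 357] [ 0.6859 -0.1832]
top blob [563.7 208.8] [ 533  160   87  101 1427] [ 0.4906 -0.617 ]
top blob [  9.1 186.7] [  0 173  20  25 314] [0.6793 0.696 ]
top blob [189.7 287. ] [177 275  27  26 541] [0.3986 0.2721]
top blob [162.3 310.7] [149 298  28  27 583] [0.3527 0.3348]
```

Both cameras agree within 4 mm. The jars are at A(.3525,.336), B(.399,.2735), C(.4625,.187) and D(.686,-.183). The shelf slots are ±35 and ±105 mm along the row. First jar A.

```bash
python3 -m crank '0.01 0 0 -0.03 -0.0135 -0.058 -1;0.02 -0.001 0.01 0 0 0 -1;0.02 -0.001 0.015 0 0 0 -1;0.02 -0.001 0.02 0 0 0 -1;0.02 -0.001 0.02 0 0 0 -1;0.02 -0.001 0.02 0 0 0 -1;0 0 0 0 0 0 -1'
python3 - <<'E'
from h import *
go([.3525,.336,.085],toolR(122.4))
E
```

```text
clock: 39.65
eef_pos: [0.3609, 0.3255, 0.1395]
tool_rot: [0.488, 0.873, 0.0, 0.002]
ft_force: [-0.2, -0.4, 0.5]
grip_width: 0.0857
t 39.65 pos [0.3609 0.3255 0.1395] w 0.0857 F [-0.2 -0.4  0.5] j [ 0.74  0.29 -0.23  1.05 -0.    1.76]
 shift now-axes [ 0.0136 -0.0018  0.0545] | rotvec [ 0.003   0.0036 -0.0147] | shift after turn [ 0.0134 -0.0015  0.0545] len 0.0562
```

```bash
python3 -m crank '0.012 -0.0015 0.01 0.003 0.003 -0.014 -1;0 0 0.02 0 0 0 -1;0 0 0.02 0 0 0 -1;0 0 0.005 0 0 0 -1;0 0 0 0 0 0 -1'
python3 - <<'E'
from h import *
go([.3525,.336,.038],toolR(122.4))
E
```

```text
clock: 40.07
eef_pos: [0.3558, 0.3333, 0.0823]
tool_rot: [0.484, 0.875, 0.0, 0.001]
ft_force: [-0.1, -0.1, -0.4]
grip_width: 0.0853
t 40.07 pos [0.3558 0.3333 0.0823] w 0.0853 F [-0.1 -0.1 -0.4] j [ 0.75  0.36 -0.3   0.91 -0.    1.76]
 shift now-axes [ 0.004  -0.0014  0.0443] | rotvec [ 0.0012  0.0007 -0.0041] | shift after turn [ 0.004  -0.0013  0.0443] len 0.0445
```

```bash
python3 -m crank '0.004 -0.0014 0.012 0 0 -0.004 -1;0 0 0.018 0 0 0 -1;0 0 0.012 0 0 0 -1;0 0 0 0 0 0 -1;0 0 0 0 0 0 0.6;0 0 0 0 0 0 0.6;0 0 0 0 0 0 1;0 0 0 0 0 0 1;0 0 0 0 0 0 1;0 0 0 0 0 0 1'
python3 - <<'E'
from h import *
go([.5244,.4168,.2],toolR(122.4))
E
```

```text
clock: 40.9
eef_pos: [0.3592, 0.3372, 0.0476]
tool_rot: [0.485, 0.875, 0.006, 0.002]
ft_force: [1.1, -0.1, -2.8]
grip_width: 0.0607
t 40.9 pos [0.3592 0.3372 0.0476] w 0.0607 F [ 1.1 -0.1 -2.8] j [ 0.75  0.4  -0.34  0.82 -0.    1.77]
 shift now-axes [-0.0199  0.1842 -0.1501] | rotvec [ 0.0128 -0.0015 -0.0065] | shift after turn [-0.0213  0.1821 -0.1524] len 0.2385
```

```bash
python3 -m crank '0 0 -0.015 0 0 0 1;0 0 -0.03 0 0 0 1;0 0 -0.035 0 0 0 1;0 0 -0.035 0 0 0 1;0 0 -0.03 0 0 0 1;-0.002 0.01 -0.002 0 0 0 1;-0.003 0.02 -0.002 0 0 0 1;-0.003 0.025 0 0 0 0 1;-0.003 0.025 0 0 0 0 1;-0.003 0.025 0 0 0 0 1;-0.003 0.025 0 0 0 0 1;-0.003 0.025 0 0 0 0 1;-0.001 0.014 0 0 0 0 1;0 0 0 0 0 0 1;0 0 0 0 0 0 1'
python3 - <<'E'
from h import *
go([.5244,.4168,.1086],toolR(122.4))
E
```

```text
clock: 42.15
eef_pos: [0.5139, 0.4077, 0.201]
tool_rot: [0.483, 0.875, 0.001, 0.001]
ft_force: [-1.3, -0.0, -3.8]
grip_width: 0.0607
t 42.15 pos [0.5139 0.4077 0.201 ] w 0.0607 F [-1.3 -0.  -3.8] j [ 0.67  0.58  0.39  1.38 -0.    1.68]
 shift now-axes [0.0022 0.0136 0.0924] | rotvec [ 0.0024  0.0007 -0.0038] | shift after turn [0.0021 0.0138 0.0924] len 0.0934
```

```bash
python3 -m crank '0.001 0.012 0 0 0 0 1;0 0 0 0 0 0 1;0 0 0.015 0 0 0 1;0 0 0.02 0 0 0 1;0 0 0.02 0 0 0 1;0 0 0.015 0 0 0 1;0 0 0 0 0 0 1'
python3 - <<'E'
from h import *
go([.5244,.4168,.1086],toolR(122.4))
E
```

```text
clock: 42.73
eef_pos: [0.5165, 0.4118, 0.1293]
tool_rot: [0.482, 0.876, -0.002, -0.001]
ft_force: [-0.9, -0.4, -4.4]
grip_width: 0.0604
t 42.73 pos [0.5165 0.4118 0.1293] w 0.0604 F [-0.9 -0.4 -4.4] j [ 0.67  0.63  0.29  1.24 -0.    1.68]
 shift now-axes [0.0001 0.0094 0.0207] | rotvec [-0.0039  0.0008 -0.0017] | shift after turn [0.     0.0093 0.0207] len 0.0227
```

```bash
python3 -m crank '0 0.0094 0 0.004 0 0 1;0 0 0.006 0.004 0 0 1;0 0 0.006 0 0 0 1;0 0 0.004 0 0 0 1;0 0 0 0 0 0 1'
python3 - <<'E'
from h import *
go([.5244,.4168,.1080],toolR(122.4))
E
```

```text
clock: 43.15
eef_pos: [0.5201, 0.4149, 0.1142]
tool_rot: [0.482, 0.876, -0.007, -0.003]
ft_force: [0.5, 0.1, -3.7]
grip_width: 0.0608
t 43.15 pos [0.5201 0.4149 0.1142] w 0.0608 F [ 0.5  0.1 -3.7] j [0.67 0.66 0.3  1.23 0.   1.68]
 shift now-axes [-0.0007  0.0047  0.0061] | rotvec [-0.0159  0.001  -0.0002] | shift after turn [-0.0007  0.0046  0.0062] len 0.0077
```

```bash
python3 -m crank '0 0.0047 0.002 -0.022 0 0 1;0 0 0.0025 0 0 0 1;0 0 0 0 0 0 1'
python3 - <<'E'
from h import *
go([.5244,.4168,.1080],toolR(122.4))
E
```

```text
clock: 43.4
eef_pos: [0.5233, 0.417, 0.1102]
tool_rot: [0.482, 0.876, 0.003, 0.002]
ft_force: [-0.3, -1.1, -2.6]
grip_width: 0.0607
t 43.4 pos [0.5233 0.417  0.1102] w 0.0607 F [-0.3 -1.1 -2.6] j [ 0.67  0.65  0.28  1.19 -0.    1.68]
 shift now-axes [-0.0007  0.0008  0.0022] | rotvec [0.0065 0.0009 0.    ] | shift after turn [-0.0008  0.0008  0.0022] len 0.0025
```

```bash
python3 -m crank '0 0 0.0025 0 0 0 1;0 0 0 0 0 0 1;0 0 0 0 0 0 -1;0 0 0 0 0 0 -1;0 0 0 0 0 0 -1;0 0 0 0 0 0 -1;0 0 0 0 0 0 -1;0 0 -0.02 0 0 0 -1;0 0 -0.035 0 0 0 -1;0 0 -0.035 0 0 0 -1;0 0 0 0 0 0 -1'
python3 - <<'E'
from h import *
go([.399,.2735,.14],toolR(122.4))
E
```

```text
clock: 44.32
eef_pos: [0.5226, 0.4166, 0.2024]
tool_rot: [0.482, 0.876, 0.003, 0.002]
ft_force: [0.6, 0.6, 1.4]
grip_width: 0.0854
t 44.32 pos [0.5226 0.4166 0.2024] w 0.0854 F [0.6 0.6 1.4] j [ 0.67  0.6   0.43  1.4  -0.    1.68]
 shift now-axes [-0.0546 -0.1814  0.0613] | rotvec [ 0.0061  0.0006 -0.0001] | shift after turn [-0.0546 -0.181   0.0624] len 0.1991
```

```bash
python3 -m crank '-0.0075 -0.025 0 0.003 0 0 -1;-0.0075 -0.025 0.005 0.003 0 0 -1;-0.0075 -0.025 0.005 0 0 0 -1;-0.0075 -0.025 0.01 0 0 0 -1;-0.0075 -0.025 0.01 0 0 0 -1;-0.0075 -0.025 0.01 0 0 0 -1;-0.005 -0.018 0.01 0 0 0 -1;0 0 0 0 0 0 -1;0 0 0 0 0 0 -1'
python3 - <<'E'
from h import *
go([.399,.2735,.045],toolR(122.4))
E
```

```text
clock: 45.07
eef_pos: [0.4063, 0.2823, 0.1531]
tool_rot: [0.481, 0.876, 0.008, 0.004]
ft_force: [-0.5, 0.7, 0.4]
grip_width: 0.0857
t 45.07 pos [0.4063 0.2823 0.1531] w 0.0857 F [-0.5  0.7  0.4] j [ 0.61  0.28 -0.2   1.07  0.    1.61]
 shift now-axes [-0.0036 -0.0128  0.1079] | rotvec [ 0.0171 -0.0009  0.0006] | shift after turn [-0.0035 -0.0109  0.1081] len 0.1088
```

```bash
python3 -m crank '-0.0035 -0.011 0.01 0.017 0 0 -1;0 0 0.025 0 0 0 -1;0 0 0.025 0 0 0 -1;0 0 0.015 0 0 0 -1;0 0 0 0 0 0 -1'
python3 - <<'E'
from h import *
go([.399,.2735,.045],toolR(122.4))
E
```

```text
clock: 45.48
eef_pos: [0.4081, 0.2807, 0.082]
tool_rot: [0.481, 0.877, 0.009, 0.004]
ft_force: [0.3, -0.3, -0.5]
grip_width: 0.0855
t 45.48 pos [0.4081 0.2807 0.082 ] w 0.0855 F [ 0.3 -0.3 -0.5] j [ 0.6   0.36 -0.3   0.89  0.    1.61]
 shift now-axes [-0.0012 -0.0123  0.0368] | rotvec [ 0.0195 -0.002   0.0013] | shift after turn [-0.0012 -0.0115  0.037 ] len 0.0388
```

```bash
python3 -m crank '0 -0.004 -0.015 0 0 0 -1;-0.001 -0.01 0 0.02 0 0 -1;0 0 0 0 0 0 -1;0 0 0 0 0 0 -1'
python3 - <<'E'
from h import *
go([.399,.2735,.045],toolR(122.4))
E
```

```text
clock: 45.82
eef_pos: [0.4001, 0.2753, 0.0992]
tool_rot: [0.481, 0.877, 0.002, -0.0]
ft_force: [-0.5, 0.6, 0.3]
grip_width: 0.0854
t 45.82 pos [0.4001 0.2753 0.0992] w 0.0854 F [-0.5  0.6  0.3] j [ 0.6   0.33 -0.29  0.95  0.    1.6 ]
 shift now-axes [-0.0011 -0.0021  0.0542] | rotvec [ 0.0032 -0.0024  0.0025] | shift after turn [-0.001  -0.0019  0.0542] len 0.0543
```

```bash
python3 -m crank '-0.001 -0.004 0.012 0.004 0 0 -1;0 -0.002 0.02 0 0 0 -1;0 -0.002 0.015 0 0 0 -1;0 0 0.006 0 0 0 -1;0 0 0 0 0 0 -1;0 0 0 0 0 0 0.6;0 0 0 0 0 0 0.6;0 0 0 0 0 0 1;0 0 0 0 0 0 1;0 0 0 0 0 0 1;0 0 0 0 0 0 1'
python3 - <<'E'
from h import *
go([.5619,.3577,.2],toolR(122.4))
E
```

```text
clock: 46.73
eef_pos: [0.4007, 0.2753, 0.0506]
tool_rot: [0.48, 0.877, 0.007, 0.002]
ft_force: [-0.8, 0.5, -3.7]
grip_width: 0.0607
t 46.73 pos [0.4007 0.2753 0.0506] w 0.0607 F [-0.8  0.5 -3.7] j [ 0.6   0.39 -0.35  0.81  0.    1.6 ]
 shift now-axes [-0.0169  0.1824 -0.1468] | rotvec [ 0.0148 -0.0031  0.0029] | shift after turn [-0.0168  0.1803 -0.1494] len 0.2348
```

```bash
python3 -m crank '0 0 -0.015 0 0 0 1;0 0 -0.03 0 0 0 1;0 0 -0.035 0 0 0 1;0 0 -0.035 0 0 0 1;0 0 -0.03 0 0 0 1;-0.002 0.01 -0.002 0 0 0 1;-0.003 0.02 -0.002 0 0 0 1;-0.003 0.025 0 0 0 0 1;-0.003 0.025 0 0 0 0 1;-0.003 0.025 0 0 0 0 1;-0.003 0.025 0 0 0 0 1;-0.003 0.025 0 0 0 0 1;-0.001 0.02 0 0 0 0 1;0 0 0 0 0 0 1;0 0 0 0 0 0 1'
python3 - <<'E'
from h import *
go([.5619,.3577,.1106],toolR(122.4))
E
```

```text
clock: 47.98
eef_pos: [0.5594, 0.3498, 0.2031]
tool_rot: [0.48, 0.877, 0.002, -0.001]
ft_force: [-0.0, -0.1, -3.1]
grip_width: 0.0603
t 47.98 pos [0.5594 0.3498 0.2031] w 0.0603 F [-0.  -0.1 -3.1] j [0.56 0.58 0.41 1.39 0.   1.56]
 shift now-axes [0.005  0.0061 0.0925] | rotvec [ 0.0024 -0.0028  0.0034] | shift after turn [0.0053 0.0063 0.0925] len 0.0928
```

```bash
python3 -m crank '0.004 0.006 0 0 0 0.003 1;0 0.001 0.012 -0.003 0 0 1;0 0.002 0.02 -0.003 0 0 1;0 0.002 0.02 -0.003 0 0 1;0 0.002 0.02 0 0 0 1;0 0.001 0.008 0 0 0 1;0 0 0 0 0 0 1'
python3 - <<'E'
from h import *
go([.5619,.3577,.1106],toolR(122.4))
E
```

```text
clock: 48.57
eef_pos: [0.5656, 0.3621, 0.1217]
tool_rot: [0.481, 0.876, 0.005, 0.001]
ft_force: [-0.3, -1.1, -3.0]
grip_width: 0.0607
t 48.57 pos [0.5656 0.3621 0.1217] w 0.0607 F [-0.3 -1.1 -3. ] j [0.57 0.65 0.3  1.21 0.   1.57]
 shift now-axes [-0.0017 -0.0056  0.0111] | rotvec [ 0.01   -0.004   0.0007] | shift after turn [-0.0017 -0.0055  0.0111] len 0.0125
```

```bash
python3 -m crank '-0.002 -0.006 0.004 0 0 0 1;0 0 0.005 0 0 0 1;0 0 0 0 0 0 1'
python3 - <<'E'
from h import *
go([.5619,.3577,.1106],toolR(122.4))
E
```

```text
clock: 48.82
eef_pos: [0.5606, 0.3577, 0.1141]
tool_rot: [0.481, 0.877, 0.005, 0.0]
ft_force: [0.1, -0.2, -2.6]
grip_width: 0.0604
t 48.82 pos [0.5606 0.3577 0.1141] w 0.0604 F [ 0.1 -0.2 -2.6] j [0.57 0.64 0.26 1.19 0.   1.57]
 shift now-axes [-0.0007  0.0011  0.0035] | rotvec [ 0.01   -0.0043  0.0015] | shift after turn [-0.0007  0.0011  0.0035] len 0.0037
```

```bash
python3 -m crank '0 0.001 0.0035 0 0 0 1;0 0 0 0 0 0 1;0 0 0 0 0 0 -1;0 0 0 0 0 0 -1;0 0 0 0 0 0 -1;0 0 0 0 0 0 -1;0 0 0 0 0 0 -1;0 0 -0.02 0 0 0 -1;0 0 -0.035 0 0 0 -1;0 0 -0.035 0 0 0 -1;0 0 0 0 0 0 -1'
python3 - <<'E'
from h import *
go([.4625,.187,.13],toolR(122.4))
E
```

```text
clock: 49.73
eef_pos: [0.5626, 0.3589, 0.2089]
tool_rot: [0.481, 0.877, 0.009, 0.002]
ft_force: [1.5, 0.5, 2.2]
grip_width: 0.0854
t 49.73 pos [0.5626 0.3589 0.2089] w 0.0854 F [1.5 0.5 2.2] j [0.57 0.59 0.42 1.39 0.   1.57]
 shift now-axes [-0.0916 -0.1782  0.0753] | rotvec [ 0.0179 -0.0045  0.0016] | shift after turn [-0.0915 -0.1766  0.0789] len 0.214
```

```bash
python3 -m crank '-0.0115 -0.022 0 0.009 0 0 -1;-0.0115 -0.022 0.004 0.009 0 0 -1;-0.0115 -0.022 0.008 0 0 0 -1;-0.0115 -0.022 0.01 0 0 0 -1;-0.0115 -0.022 0.01 0 0 0 -1;-0.0115 -0.022 0.012 0 0 0 -1;-0.0115 -0.022 0.012 0 0 0 -1;-0.008 -0.018 0.008 0 0 0 -1;0 0 0 0 0 0 -1;0 0 0 0 0 0 -1'
python3 - <<'E'
from h import *
go([.4625,.187,.045],toolR(122.4))
snap('top','t5.png')
im=cv2.imread('pics/raw_t5.png'); g=im.max(2); m=(g<50).astype(np.uint8); n,l,s,ce=cv2.connectedComponentsWithStats(m)
tc=viewer.calibration('top')
for i in range(1,n):
    if 200<s[i,4]<1500 and .7<s[i,2]/s[i,3]<1.4: print('top blob',ce[i].round(1),s[i],at(tc,*ce[i],.068)[:2].round(4),at(tc,*ce[i],.128)[:2].round(4))
E
```

```text
clock: 50.57
eef_pos: [0.4656, 0.1893, 0.1465]
tool_rot: [0.48, 0.877, 0.01, 0.004]
ft_force: [0.5, 0.0, 0.0]
grip_width: 0.0853
t 50.57 pos [0.4656 0.1893 0.1465] w 0.0853 F [0.5 0.  0. ] j [ 0.38  0.3  -0.19  1.06  0.01  1.38]
 shift now-axes [-0.0006 -0.006   0.1014] | rotvec [ 0.0211 -0.0035  0.0034] | shift after turn [-0.0003 -0.0038  0.1015] len 0.1016
top blob [ 31.2 149.6] [ 11 125  39  44 582] [0.7691 0.6484] [0.7431 0.6086]
top blob [  9.7 186.6] [  0 175  20  23 221] [0.6794 0.6944] [0.6587 0.6519]
top blob [222.4 255.1] [203 231  37  48 775] [0.4634 0.1948] [0.4556 0.1819]
```

```bash
python3 -m crank '0 -0.006 0.01 0.02 0 0 -1;0 -0.002 0.025 0 0 0 -1;0 -0.002 0.025 0 0 0 -1;0 0 0 0 0 0 -1'
python3 - <<'E'
from h import *
go([.4625,.187,.045],toolR(122.4))
im=cv2.imread('pics/raw_t5.png'); g=cv2.GaussianBlur(im.max(2),(5,5),0)
for T in(55,65,75):
    n,l,s,ce=cv2.connectedComponentsWithStats((g<T).astype(np.uint8))
    print(T,[(ce[i].round(1).tolist(),s[i].tolist()) for i in range(1,n) if 150<s[i,4]<1500 and .6<s[i,2]/s[i,3]<1.6])
E
```

```text
clock: 50.95
eef_pos: [0.4631, 0.1886, 0.0876]
tool_rot: [0.479, 0.878, 0.005, 0.002]
ft_force: [-1.3, 0.1, -0.5]
grip_width: 0.0854
t 50.95 pos [0.4631 0.1886 0.0876] w 0.0854 F [-1.3  0.1 -0.5] j [ 0.38  0.37 -0.27  0.93  0.    1.38]
 shift now-axes [-0.0011 -0.0018  0.0426] | rotvec [ 0.0106 -0.0014  0.0066] | shift after turn [-0.0011 -0.0014  0.0426] len 0.0427
55 [([30.8, 149.6], [10, 125, 39, 45, 899]), ([371.7, 149.0], [362, 139, 21, 21, 364]), ([48.6, 162.4], [27, 140, 35, 34, 171]), ([9.0, 186.7], [0, 174, 20, 24, 299]), ([222.2, 254.4], [203, 228, 36, 51, 862]), ([628.0, 314.4], [611, 303, 29, 20, 327])]
65 [([371.6, 148.9], [361, 138, 23, 23, 415]), ([8.5, 185.5], [0, 170, 20, 28, 381]), ([631.9, 220.1], [624, 214, 16, 13, 183]), ([221.8, 254.6], [202, 226, 38, 53, 1022]), ([628.1, 314.0], [610, 302, 30, 22, 394])]
75 [([458.5, 150.7], [429, 131, 60, 40, 1102]), ([371.7, 148.9], [361, 137, 23, 24, 454]), ([159.4, 154.8], [147, 141, 41, 31, 299]), ([9.0, 185.3], [0, 169, 23, 30, 444]), ([308.5, 217.9], [301, 211, 16, 15, 173]), ([612.0, 315.4], [571, 299, 69, 54, 1319]), ([589.2, 341.5], [580, 335, 20, 14, 153]), ([614.6, 343.6], [605, 336, 21, 15, 176])]
```

D is still at (372,149) in the top view, so it hasn't moved. I pick C.

```bash
python3 -m crank '-0.001 -0.003 0.012 0.01 0 0.006 -1;0 -0.002 0.02 0 0 0 -1;0 -0.001 0.012 0 0 0 -1;0 0 0 0 0 0 -1;0 0 0 0 0 0 0.6;0 0 0 0 0 0 0.6;0 0 0 0 0 0 1;0 0 0 0 0 0 1;0 0 0 0 0 0 1;0 0 0 0 0 0 1'
python3 - <<'E'
from h import *
go([.5995,.2987,.2],toolR(122.4))
E
```

```text
clock: 51.78
eef_pos: [0.4647, 0.1895, 0.0453]
tool_rot: [0.48, 0.877, 0.003, 0.001]
ft_force: [0.4, -0.3, -2.9]
grip_width: 0.0607
t 51.78 pos [0.4647 0.1895 0.0453] w 0.0607 F [ 0.4 -0.3 -2.9] j [ 0.39  0.43 -0.31  0.83  0.    1.39]
 shift now-axes [ 0.0193  0.1733 -0.1537] | rotvec [0.0059 0.0001 0.0035] | shift after turn [ 0.0199  0.1723 -0.1547] len 0.2324
```

```bash
python3 -m crank '0 0 -0.015 0 0 0 1;0 0 -0.03 0 0 0 1;0 0 -0.035 0 0 0 1;0 0 -0.035 0 0 0 1;0 0 -0.033 0 0 0 1;0 0.01 -0.002 0 0 0 1;0.001 0.02 -0.002 0 0 0 1;0.002 0.025 0 0 0 0 1;0.002 0.025 0 0 0 0 1;0.002 0.025 0 0 0 0 1;0.002 0.025 0 0 0 0 1;0.002 0.025 0 0 0 0 1;0.001 0.015 0 0 0 0 1;0 0 0 0 0 0 1;0 0 0 0 0 0 1'
python3 - <<'E'
from h import *
go([.5995,.2987,.1053],toolR(122.4))
E
```

```text
clock: 53.03
eef_pos: [0.601, 0.2916, 0.203]
tool_rot: [0.481, 0.877, -0.001, -0.001]
ft_force: [-0.4, -0.1, -3.7]
grip_width: 0.0607
t 53.03 pos [0.601  0.2916 0.203 ] w 0.0607 F [-0.4 -0.1 -3.7] j [0.45 0.61 0.45 1.41 0.   1.46]
 shift now-axes [0.0067 0.0028 0.0977] | rotvec [-0.0026 -0.0011  0.001 ] | shift after turn [0.0068 0.0025 0.0977] len 0.098
```

```bash
python3 -m crank '0.005 0.002 0 0 0 0 1;0 0.001 0.012 -0.003 0 0 1;0 0.002 0.02 -0.003 0 0 1;0 0.001 0.02 -0.002 0 0 1;0 0.001 0.02 0 0 0 1;0 0.001 0.01 0 0 0 1;0 0 0 0 0 0 1'
python3 - <<'E'
from h import *
go([.5995,.2987,.1053],toolR(122.4))
E
```

```text
clock: 53.62
eef_pos: [0.5997, 0.2984, 0.1209]
tool_rot: [0.482, 0.876, 0.002, 0.0]
ft_force: [-0.5, -0.0, -3.3]
grip_width: 0.0609
t 53.62 pos [0.5997 0.2984 0.1209] w 0.0609 F [-0.5 -0.  -3.3] j [0.46 0.65 0.3  1.22 0.   1.47]
 shift now-axes [ 0.0003 -0.0001  0.0156] | rotvec [ 0.0038 -0.0019 -0.0004] | shift after turn [ 0.0003 -0.      0.0156] len 0.0156
```

```bash
python3 -m crank '0 0 0.007 0 0 0 1;0 0 0.005 0 0 0 1;0 0 0.002 0 0 0 1;0 0 0 0 0 0 1'
python3 - <<'E'
from h import *
go([.5995,.2987,.1053],toolR(122.4))
E
```

```text
clock: 53.95
eef_pos: [0.5994, 0.2984, 0.1086]
tool_rot: [0.482, 0.876, 0.003, 0.001]
ft_force: [-1.7, -0.4, -1.4]
grip_width: 0.0606
t 53.95 pos [0.5994 0.2984 0.1086] w 0.0606 F [-1.7 -0.4 -1.4] j [0.46 0.65 0.28 1.19 0.   1.47]
 shift now-axes [0.0002 0.0002 0.0033] | rotvec [ 0.0056 -0.0018 -0.0006] | shift after turn [0.0002 0.0003 0.0033] len 0.0033
```

```bash
python3 -m crank '0 0 0.003 0 0 0 1;0 0 0 0 0 0 1;0 0 0 0 0 0 -1;0 0 0 0 0 0 -1;0 0 0 0 0 0 -1;0 0 0 0 0 0 -1;0 0 0 0 0 0 -1;0 0 -0.02 0 0 0 -1;0 0 -0.035 0 0 0 -1;0 0 -0.035 0 0 0 -1;0 0 0 0 0 0 -1'
python3 - <<'E'
from h import *
go([.67,-.17,.2],toolR(180))
tc=viewer.calibration('top')
for p in[(420,157),(468,155),(514,150)]: print('screwdriver',at(tc,p[0]/1.25,p[1]/1.25,.015)[:2].round(3))
print('jar D',at(tc,371.7,148.9,.068)[:2].round(4))
E
```

```text
clock: 54.87
eef_pos: [0.6003, 0.2985, 0.2025]
tool_rot: [0.482, 0.876, 0.005, 0.002]
ft_force: [1.1, 0.7, 1.1]
grip_width: 0.0854
t 54.87 pos [0.6003 0.2985 0.2025] w 0.0854 F [1.1 0.7 1.1] j [0.46 0.6  0.43 1.39 0.   1.47]
 shift now-axes [-4.330e-01 -1.919e-01 -2.000e-04] | rotvec [ 0.011   0.0046 -1.0061] | shift after turn [-0.0697 -0.4685  0.0025] len 0.4736
screwdriver [ 0.778 -0.106]
screwdriver [ 0.773 -0.207]
screwdriver [ 0.774 -0.305]
jar D [ 0.6862 -0.1825]
```

Jaw clearance to the screwdriver at x ≈ 0.775 is enough with this yaw. On to jar D.

```bash
python3 -m crank '-0.0282 -0.0116 0 0.01 0.004 0 -1;-0.0282 -0.0116 0 0 0 0 -1;-0.0282 -0.0116 0 0 0 0 -1;-0.0282 -0.0116 0 0 0 0 -1;-0.0282 -0.0116 0 0 0 0 -1;-0.0282 -0.0116 0 0 0 0 -1;-0.0282 -0.0116 0 0 0 0 -1;-0.0282 -0.0116 0 0 0 0 -1;-0.0282 -0.0116 0 0 0 0 -1;-0.0282 -0.0116 0 0 0 0 -1;-0.0282 -0.0116 0 0 0 0 -1;-0.0282 -0.0116 0 0 0 0 -1;-0.0282 -0.0116 0 0 0 0 -1;-0.02 -0.01 0 0 0 0 -1;-0.01 -0.005 0 0 0 0 -1;0 0 0 0 0 0 -1'
python3 - <<'E'
from h import *
go([.6862,-.1825,.12],toolR(122.4))
E
```

```text
clock: 56.2
eef_pos: [0.6828, -0.1406, 0.2078]
tool_rot: [0.479, 0.878, 0.01, 0.007]
ft_force: [-0.2, 0.2, 1.1]
grip_width: 0.0854
t 56.2 pos [ 0.6828 -0.1406  0.2078] w 0.0854 F [-0.2  0.2  1.1] j [-0.21  0.65  0.54  1.44  0.01  0.79]
 shift now-axes [-0.0368 -0.022   0.0874] | rotvec [0.0242 0.003  0.0064] | shift after turn [-0.0372 -0.0196  0.0878] len 0.0973
```

```bash
python3 -m crank '-0.018 -0.01 0.01 0.012 0 0.003 -1;-0.018 -0.01 0.02 0.012 0 0.003 -1;0 -0.002 0.025 0 0 0 -1;0 -0.001 0.015 0 0 0 -1;0 0 0 0 0 0 -1'
python3 - <<'E'
from h import *
go([.6862,-.1825,.09],toolR(122.4))
E
```

```text
clock: 56.62
eef_pos: [0.686, -0.1795, 0.1386]
tool_rot: [0.48, 0.877, 0.001, 0.004]
ft_force: [-1.4, -0.1, -1.9]
grip_width: 0.0856
t 56.62 pos [ 0.686  -0.1795  0.1386] w 0.0856 F [-1.4 -0.1 -1.9] j [-0.26  0.72  0.47  1.32  0.    0.74]
 shift now-axes [-0.0023 -0.0017  0.0486] | rotvec [0.0062 0.0058 0.0042] | shift after turn [-0.0026 -0.0014  0.0486] len 0.0487
```

```bash
python3 -m crank '-0.0023 -0.0017 0.012 0.006 0.006 0.004 -1;0 -0.001 0.02 0 0 0 -1;0 -0.001 0.015 0 0 0 -1;0 0 0 0 0 0 -1'
python3 - <<'E'
from h import *
go([.6862,-.1825,.045],toolR(122.4))
E
```

```text
clock: 56.95
eef_pos: [0.6862, -0.1785, 0.0925]
tool_rot: [0.479, 0.878, 0.001, 0.001]
ft_force: [-1.3, 0.3, -1.2]
grip_width: 0.0855
t 56.95 pos [ 0.6862 -0.1785  0.0925] w 0.0855 F [-1.3  0.3 -1.2] j [-0.26  0.75  0.41  1.23  0.    0.74]
 shift now-axes [-0.0033 -0.0024  0.0475] | rotvec [0.0032 0.0007 0.0056] | shift after turn [-0.0034 -0.0022  0.0475] len 0.0477
```

```bash
python3 -m crank '-0.0033 -0.0024 0.012 0.003 0 0.005 -1;0 -0.001 0.02 0 0 0 -1;0 0 0.014 0 0 0 -1;0 0 0 0 0 0 -1;0 0 0 0 0 0 0.6;0 0 0 0 0 0 0.6;0 0 0 0 0 0 1;0 0 0 0 0 0 1;0 0 0 0 0 0 1;0 0 0 0 0 0 1'
python3 - <<'E'
from h import *
go([.637,.2396,.2],toolR(122.4))
E
```

```text
clock: 57.78
eef_pos: [0.6915, -0.1814, 0.0534]
tool_rot: [0.48, 0.877, 0.001, 0.007]
ft_force: [0.2, 0.2, -2.6]
grip_width: 0.0604
t 57.78 pos [ 0.6915 -0.1814  0.0534] w 0.0604 F [ 0.2  0.2 -2.6] j [-0.26  0.78  0.37  1.15 -0.    0.75]
 shift now-axes [ 0.3825  0.1823 -0.149 ] | rotvec [0.0087 0.0102 0.0039] | shift after turn [ 0.3847  0.1795 -0.1466] len 0.4492
```

```bash
python3 -m crank '0 0 -0.015 0 0 0 1;0 0 -0.03 0 0 0 1;0 0 -0.035 0 0 0 1;0 0 -0.035 0 0 0 1;0 0 -0.035 0 0 0 1;0.01 0.005 0 0 0 0 1;0.02 0.01 0 0 0 0 1;0.026 0.0122 0 0 0 0 1;0.026 0.0122 0 0 0 0 1;0.026 0.0122 0 0 0 0 1;0.026 0.0122 0 0 0 0 1;0.026 0.0122 0 0 0 0 1;0.026 0.0122 0 0 0 0 1;0.026 0.0122 0 0 0 0 1;0.026 0.0122 0 0 0 0 1;0.026 0.0122 0 0 0 0 1;0.026 0.0122 0 0 0 0 1;0.02 0.01 0 0 0 0 1;0.01 0.005 0 0 0 0 1;0 0 0 0 0 0 1'
python3 - <<'E'
from h import *
go([.637,.2396,.205],toolR(122.4))
E
```

```text
clock: 59.45
eef_pos: [0.6402, 0.1856, 0.2022]
tool_rot: [0.483, 0.876, 0.001, 0.003]
ft_force: [0.1, -0.6, -2.9]
grip_width: 0.0606
t 59.45 pos [0.6402 0.1856 0.2022] w 0.0606 F [ 0.1 -0.6 -2.9] j [ 0.28  0.6   0.43  1.39 -0.    1.29]
 shift now-axes [ 0.0473  0.0261 -0.0029] | rotvec [ 0.0044  0.005  -0.003 ] | shift after turn [ 0.0473  0.0262 -0.0028] len 0.0541
```

```bash
python3 -m crank '0.016 0.009 -0.003 0 0 0 1;0.018 0.01 -0.001 0 0 0 1;0.01 0.005 0 0 0 0 1;0 0 0 0 0 0 1;0 0 0 0 0 0 1'
python3 - <<'E'
from h import *
go([.637,.2396,.1144],toolR(122.4))
E
```

```text
clock: 59.87
eef_pos: [0.6374, 0.2319, 0.2045]
tool_rot: [0.485, 0.875, -0.002, 0.004]
ft_force: [-0.2, 0.1, -2.8]
grip_width: 0.0605
t 59.87 pos [0.6374 0.2319 0.2045] w 0.0605 F [-0.2  0.1 -2.8] j [ 0.35  0.63  0.48  1.43 -0.01  1.36]
 shift now-axes [0.0075 0.0037 0.0901] | rotvec [ 0.0003  0.0083 -0.0071] | shift after turn [0.0068 0.0038 0.0901] len 0.0905
```

```bash
python3 -m crank '0.005 0.003 0 0 0 -0.006 1;0 0.001 0.012 -0.002 0 0 1;0 0.001 0.02 -0.002 0 0 1;0 0.001 0.02 -0.002 0 0 1;0 0.001 0.015 0 0 0 1;0 0 0.006 0 0 0 1;0 0 0 0 0 0 1'
python3 - <<'E'
from h import *
go([.637,.2396,.1144],toolR(122.4))
E
```

```text
clock: 60.45
eef_pos: [0.6446, 0.2311, 0.1308]
tool_rot: [0.486, 0.874, 0.001, 0.007]
ft_force: [-0.5, -0.4, -2.7]
grip_width: 0.0609
t 60.45 pos [0.6446 0.2311 0.1308] w 0.0609 F [-0.5 -0.4 -2.7] j [ 0.35  0.67  0.36  1.25 -0.01  1.36]
 shift now-axes [ 0.0114 -0.0022  0.0162] | rotvec [ 0.009   0.012  -0.0102] | shift after turn [ 0.0113 -0.0019  0.0164] len 0.02
```

```bash
python3 -m crank '0.01 -0.002 0 0 0 -0.01 1;0.002 0 0.004 0 0 0 1;0.001 0 0.004 0 0 0 1;0 0 0 0 0 0 1'
python3 - <<'E'
from h import *
go([.637,.2396,.1144],toolR(122.4))
E
```

```text
clock: 60.78
eef_pos: [0.6367, 0.2408, 0.1246]
tool_rot: [0.482, 0.876, 0.002, 0.008]
ft_force: [0.6, -0.1, -2.1]
grip_width: 0.0606
t 60.78 pos [0.6367 0.2408 0.1246] w 0.0606 F [ 0.6 -0.1 -2.1] j [ 0.37  0.66  0.33  1.23 -0.01  1.37]
 shift now-axes [-0.001  -0.0005  0.0102] | rotvec [ 0.0117  0.0126 -0.0012] | shift after turn [-0.0012 -0.0003  0.0102] len 0.0103
```

```bash
python3 -m crank '0 0 0.005 0 0 0 1;0 0 0.004 0 0 0 1;0 0 0 0 0 0 1'
python3 - <<'E'
from h import *
go([.637,.2396,.1134],toolR(122.4))
E
```

```text
clock: 61.03
eef_pos: [0.6376, 0.2418, 0.1169]
tool_rot: [0.482, 0.876, 0.004, 0.01]
ft_force: [-0.6, -0.6, -1.8]
grip_width: 0.0605
t 61.03 pos [0.6376 0.2418 0.1169] w 0.0605 F [-0.6 -0.6 -1.8] j [ 0.37  0.66  0.32  1.21 -0.01  1.37]
 shift now-axes [-0.0014 -0.0018  0.0035] | rotvec [ 0.0155  0.0136 -0.0002] | shift after turn [-0.0015 -0.0017  0.0035] len 0.0042
```

```bash
python3 -m crank '0 -0.0018 0.003 0.006 0.003 0 1;0 0 0 0 0 0 1;0 0 0 0 0 0 -1;0 0 0 0 0 0 -1;0 0 0 0 0 0 -1;0 0 0 0 0 0 -1;0 0 0 0 0 0 -1;0 0 -0.02 0 0 0 -1;0 0 -0.035 0 0 0 -1;0 0 -0.04 0 0 0 -1;-0.01 -0.03 -0.02 0 0 0 -1;-0.01 -0.035 -0.01 0 0 0 -1;-0.015 -0.035 0 0 0 0 -1;-0.02 -0.035 0 0 0 0 -1;-0.02 -0.035 0 0 0 0 -1;-0.02 -0.035 0 0 0 0 -1;-0.02 -0.035 0 0 0 0 -1;-0.02 -0.03 0 0 0 0 -1;0 0 0 0 0 0 -1'
python3 - <<'E'
from h import *
go([.3,-.1,.3])
snap('top','t6.png')
a=cv2.imread('pics/raw_t6.png'); cv2.imwrite('pics/t6c.png',cv2.resize(a[105:305,75:495],None,fx=1.9,fy=1.9,interpolation=cv2.INTER_CUBIC))
E
```

```text
clock: 62.62
eef_pos: [0.4771, -0.0236, 0.2462]
tool_rot: [0.479, 0.878, 0.006, 0.014]
ft_force: [-0.9, -0.0, 0.3]
grip_width: 0.0855
t 62.62 pos [ 0.4771 -0.0236  0.2462] w 0.0855 F [-0.9 -0.   0.3] j [-0.05  0.17 -0.09  1.28 -0.    0.95]
 shift now-axes [ 0.0307 -0.1889 -0.0591] | rotvec [0. 0. 0.] | shift after turn [ 0.0307 -0.1889 -0.0591] len 0.2003
```

View pics/t6c.png

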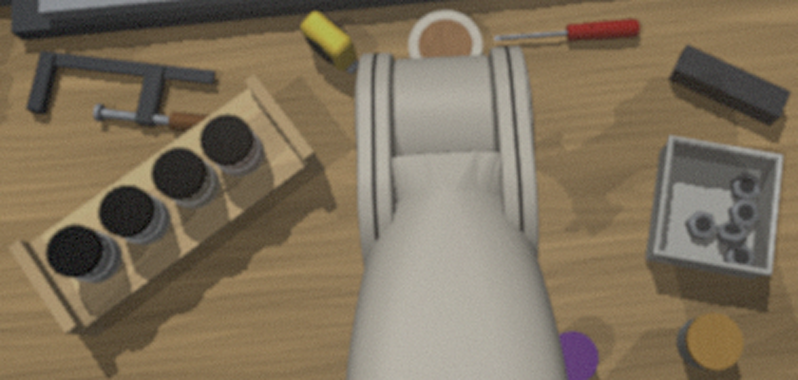

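The view shows four black lids in a row on the shelf, at (76,252), (126,212), (182,175) and (229,138), and five nuts in the tub. I check the row in numbers and move the arm clear so I can see the scoop.

```bash
python3 -m crank '0.004 -0.03 -0.01 0 0 0 -1;0.004 -0.03 -0.01 0 0 0 -1;0.004 -0.03 -0.01 0 0 0 -1;0.004 -0.03 -0.01 0 0 0 -1;-0.03 -0.02 0 0 0 0 -1;-0.035 -0.015 0 0 0 0 -1;-0.035 -0.01 0 0 0 0 -1;-0.035 -0.01 0 0 0 0 -1;-0.03 0 0 0 0 0 -1;0 0 0 0 0 0 -1'
python3 - <<'E'
from h import *
tc=viewer.calibration('top')
yaw=np.radians(32.4); X=np.array([np.cos(yaw),np.sin(yaw)]); Y=np.array([-X[1],X[0]]); ctr=np.array([.5807,.3282])
for p in[(76,252),(126,212),(182,175),(229,138)]:
    q=at(tc,75+p[0]/1.9,105+p[1]/1.9,.128)[:2]-ctr; print('row offset x',round(q@X,4),'y',round(q@Y,4))
snap('top','t7.png'); snap('scene','s7.png')
a=cv2.imread('pics/raw_t7.png')[120:290,60:500]; b=cv2.imread('pics/raw_s7.png')[90:300,150:460]
a=cv2.resize(a,(790,305),interpolation=cv2.INTER_CUBIC); b=cv2.resize(b,None,fx=1.38,fy=1.38,interpolation=cv2.INTER_CUBIC)
c=np.zeros((600,790,3),np.uint8); c[:305]=a; c[306:306+b.shape[0],:b.shape[1]]=b; cv2.imwrite('pics/f.png',c)
print(readout.get_obs()['eef_pos'])
E
```

```text
clock: 63.5
eef_pos: [0.4167, -0.2447, 0.2905]
tool_rot: [0.472, 0.881, 0.01, 0.022]
ft_force: [0.2, -0.0, 0.1]
grip_width: 0.0852
row offset x -0.0069 y 0.1065
row offset x -0.0028 y 0.0357
row offset x -0.0061 y -0.0404
row offset x -0.0027 y -0.1098
[ 0.41437989 -0.24122363  0.29037111]
```

View pics/f.png

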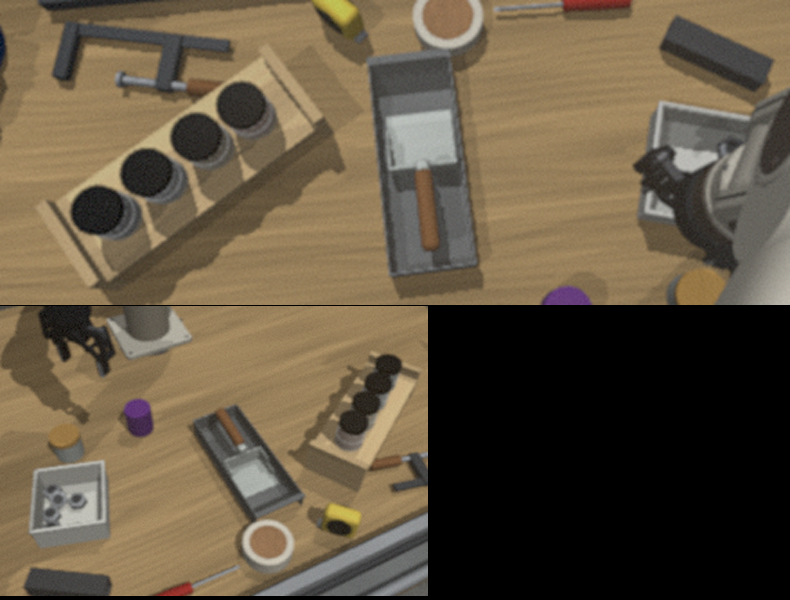

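The last view shows the scoop flat in the empty tray, four jars in a row, the nuts in the tub, and the tin and tools where they were. The arm is clear, so I hand in the job.

```bash
python3 -c "
from workcell import order; print(order.job_done())"
```

```text
the job is handed in; nothing more can be done
None
```

The job is done and handed in after about 64 s of robot time. No verdict came back.

- **Nuts:** all five went into the white tub using the scoop only. The first scoop took four; the fifth slid back into the tray and went with a second scoop. A top view after the last pour shows five nuts in the tub.
- **Scoop:** it lies flat in the empty tray, clear in the last top and scene views.
- **Jars:** all four black-lidded jars stand upright on the shelf in one row.
    - **Spacing:** gaps measure about 7 to 14 mm against the 30 mm limit.
    - **Alignment:** the jars agree to within about 4 mm. They read 3 to 7 mm in front of the board's centre line, which is partly measuring error.
- **Left alone:** the tin, the purple look-alike and the tools look unmoved in the last views.

**Checks that disagreed:** the wrist and top cameras differed by 3 to 4 mm on the jar positions, so I used averages. An early wrist reading of the tray's near rim was about 14 mm off, so I went by the top view. No jar was seen to be knocked aside, and the forces read between moves stayed below about 10 N.

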